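# Load the breakfast yogurt maker and lock its cover

## Robot

A 7-joint arm with a two-finger parallel gripper is mounted at the origin on the work surface. World frame = base frame: x ahead of the robot, y to its left, z up, the work surface at z = 0. Lengths are in m, angles in rad, forces in N, time in s.
With the tool pointing down it reaches from about 0.4 to 0.875 m from the base axis. Payload 19.3 kg.
Tool frame: the origin (TCP) lies at the very end of the fingers, on their centre line; the grasp point (between the pads) lies 19 mm behind it; x points along the fingers, y is the direction in which the jaws open and shut, and the axes are right-handed (so a half turn about x gives the same grasp; the last joint's range is limited). The gripper opens to 85 mm and grips with 20 to 120 N. Pads are 22 mm wide; open, the fingers measure 114 mm over their backs; the gripper's body (76 mm by 85 mm) begins 54 mm behind the grasp point. The pads swing forward as they close: fully open they stand 13 mm farther back than shut.
Start: joints at [-0.07, 0.521, -0.036, 1.599, 0.021, 1.021, -0.113], TCP at [0.625, -0, 0.231] pointing down, gripper open.
Joint ranges: [-2.91, 2.91], [-0.3, 2.13], [-1.5, 1.42], [0.17, 2.43], [-1.26, 4.41], [0.16, 1.93], [-2.52, 2.52]. Speed limits (rad/s): [1.89, 1.89, 2.39, 2.39, 3.01, 3.01, 3.01].

## Interface

Orientations are given as a rotation vector (axis times angle).
In Python, from station import * gives the robot as it stands.
- The arm moves only by the tool play_rows, never from a script. Its argument "plan" is a list of rows, each a list of 7 numbers: the finger opening in mm, from 0 to 85.4, then the shift along the tool's x, y, z in units of 25 mm (1.0 is 25 mm), then the turn, a rotation vector about the tool's x, y, z in units of 6 degrees (1.0 is 6 degrees). In form: [[claw, x, y, z, ax, ay, az], ...]. A call has exactly 8 rows; each row shifts and turns the commanded pose from where the row before left it, along the tool's axes as they then stand; what a row does not reach is not made up. A row lasts 1/12 s, in which the tool goes at most 41.7 mm and 7.16 degrees, less where a joint would pass 70% of its speed; a pose out of reach is approached as far as the arm can. A call is refused whole if a number of a shift passes 1 or a number of a turn 1, either way. A call with a gripper value outside its range is refused whole. The fingers move at their own pace and stop on an object; "force" is the grip in N (left out, the last holds). Time passes only in rows, so rows that do not move let the fingers close, or fill a call up. It gives the time, the measured TCP pose, the force and the opening at its end, in the units of the state.
- read_state(): the state, without advancing time (a new reading comes with each control period).
- read_camera(name): name is "scene" or "side" or "wrist"; returns a dict with "pixels" (384x512x3 uint8, red, green, blue), "fx", "fy", "cx", "cy" (pixels), "extrinsics" (4x4, takes a point from camera to world coordinates); the wrist camera has in their place "T_tool_cam" (4x4, takes a point from camera to tool coordinates, whose origin is the TCP and whose axes are the tool frame's). Camera axes: x right, y down, z forward; pixel columns grow to the right and rows downward; lengths in m; the calibration is good to about 2 mm. A picture is of the moment at which its call begins: read the wrist's pose just before it. There is no depth.
- sign_off(): hands the job in, once; it reports no verdict.
Trained networks look in the newest picture that a camera, given by its name, has taken for a name from the list of things; names that differ only in an ending like _2 or _b are one class to them, and where a whole thing is asked for, a point or a joint stands for the part that bears it (a point fixed in the world has none). Each returns a list of dicts, best first, with "conf" (0 to 1); they miss things now and then, are a little off and sometimes report something else, mostly with a low value. They report only what shows in the picture. A call takes as long as a camera call. They do not tell look-alikes from the thing itself.
- cut_out(name, camera): "pixels" (384x512 bool, what is visible of it) and "position" ([column, row] in pixels, amid what is visible of it).
The state is a dict: "clock": time; "joint_positions": joint angles; "dq": joint speeds; "tau": joint torques, N m; "position": TCP position; "eef_rot": TCP orientation; "ft_force": force on the tool from outside, world axes, zero at the start; "torque": the same for the moment, N m; "gripper_width": finger opening in m.
Only numpy, scipy, OpenCV 4.12 (cv2) and the standard library are available. Lean on these libraries where they do the work, as an engineer would, in place of code of your own. Each camera call takes 0.05 s, during which the arm holds its last target. There are 200 camera calls.

## Task

Stand every yogurt jar on the counter upright in a well of the yogurt maker, any jar in any well. Then put the clear cover on with its orange lugs in the green-marked gaps, push it down, turn it a quarter-turn clockwise until the lugs spring up into the red-marked pockets, and only then press the green start button fully in and let it go. Do not knock a jar over, and leave the tumbler, the bowl and the sugar pot alone.

Things in the scene. Friction and masses are not known exactly. Their poses are not given: they have to be found in the camera images.
- maker: Yogurt maker base, fixed: round white drum, 212 mm across, rim top 54 mm above the counter. Origin: centre of its underside, on the counter; z up. Its deck, 30 mm up, carries four steel rings (wells). A white console (70 mm along x, 64 mm wide, 35 mm high) on its -x side carries the start button. Inside the rim runs a grey ledge, inner radius 89 mm, top 54 mm up, that holds down the cover's lugs.
- gap (a point): Entry gap in the ledge for a lug of the cover, on the base's own +y side, 94 mm from its axis, at rim height, 28 mm (18 degrees) wide, green mark on the rim; a second one lies opposite, on the -y side. Clockwise of each gap seen from above, the ledge is open below (underside 46 mm above the counter) for a quarter-turn; counter-clockwise of it is a solid wall.
- pocket (a point): Locking pocket for a lug, on the base's own +x side, 94 mm from its axis, at rim height, red mark on the rim; a second one opposite (-x). It is a 16-degree wide recess in the ledge's underside (49 mm above the counter, 3 mm higher than on the way), 90 degrees clockwise of a gap and ended by a stop.
- seal (a joint): Downward travel in m of the black sprung sealing ring (radius 80 to 87.5 mm) inside the ledge, on which the cover's lower edge rests. At 0 its top is 46 mm above the counter; it gives at most 0.009 and pushes up with 5 N at 0 and 7.7 N fully down.
- cover: Loose clear cover, 300 g: inverted round tub open below, outer radius 86 mm, wall 4 mm, inner height 68 mm, flat top 73 mm above its lower edge. Origin: centre of the lower edge; z up. Two orange lugs on the lower edge at its own +x and -x, out to radius 94 mm, 16 mm wide, 6 mm high, orange stripes above. It starts upright on the counter; on the base unlocked its edge is 46 mm above the counter.
- cover_handle (a point): Grip point of the cover: in its orange handle bar (60 mm long along the cover's x, 14 mm thick, standing 73 to 114 mm above the lower edge), 97 mm above the lower edge. To lock: cover's x along the base's y (either way), push 7 to 9 mm down, keep it down, turn 90 degrees clockwise seen from above to the stop, let go: the spring lifts it into the pockets, edge about 43 mm above the counter.
- start (a joint): Travel in m of the round green start button (28 mm wide) on the base's console: 0 out, 0.006 fully pressed, which takes 5 N; it springs back.
- start_top (a point): Centre of the top face of the start button, which is pressed straight down; on the base's -x side, 140 mm from its axis.
- jar0_center (a point): Centre (half-way up) of a closed yogurt jar with a red cap, a plain white upright cylinder 46 mm across and 70 mm high, about 140 g, standing on the counter. May be absent.
- jar1_center (a point): Centre (half-way up) of a closed yogurt jar with a blue cap, a plain white upright cylinder 46 mm across and 70 mm high, about 140 g, standing on the counter. May be absent.
- jar2_center (a point): Centre (half-way up) of a closed yogurt jar with a yellow cap, a plain white upright cylinder 46 mm across and 70 mm high, about 140 g, standing on the counter. May be absent.
- jar3_center (a point): Centre (half-way up) of a closed yogurt jar with a green cap, a plain white upright cylinder 46 mm across and 70 mm high, about 140 g, standing on the counter. May be absent.
- well0 (a point): Centre of the floor of a well on the base's deck: a steel ring, 52 mm inside, 58 mm outside, 26 mm high, its floor 30 mm above the counter; the four wells lie 50 mm from the base's axis, on its diagonals.
- well1 (a point): Centre of the floor of a well on the base's deck: a steel ring, 52 mm inside, 58 mm outside, 26 mm high, its floor 30 mm above the counter; the four wells lie 50 mm from the base's axis, on its diagonals.
- well2 (a point): Centre of the floor of a well on the base's deck: a steel ring, 52 mm inside, 58 mm outside, 26 mm high, its floor 30 mm above the counter; the four wells lie 50 mm from the base's axis, on its diagonals.
- well3 (a point): Centre of the floor of a well on the base's deck: a steel ring, 52 mm inside, 58 mm outside, 26 mm high, its floor 30 mm above the counter; the four wells lie 50 mm from the base's axis, on its diagonals.
- tumbler_mid (a point): Bystander to leave alone: a glass tumbler, 68 mm wide, 85 mm high; the point lies on its axis half-way up.
- bowl_mid (a point): Bystander to leave alone: a white cereal bowl, 100 mm wide, 45 mm high; the point lies on its axis half-way up.
- sugar_mid (a point): Bystander to leave alone: a blue sugar pot with a steel cap, 66 mm wide, 80 mm high; the point lies on its axis half-way up.
Mind the look-alikes: they are no part of the job. What is shaped like the part that bears jar3_center but purple is not meant.

How it is judged:
By the outcome, as a careful person would: the job done as asked, in the order asked, and still so for the second after the job is handed in, with the robot touching nothing.
Of jar0, jar1, jar2, jar3 only 3 to 4 are there at a start; the rules pass over those that are not, and their reading is None.
At some moment in a run one of cover, jar0, jar1, jar2, jar3 may be knocked a few centimetres aside while the robot is not near it.
It also fails if it takes over 200 s, if anything falls off the work surface, if the arm or the gripper's body presses on something with over 40 N, if the wrist force passes 120 N, or if a joint passes its speed limit or range.

## Working session

There is one attempt and no reset: what is moved stays moved. The work goes in short steps, Python scripts to look and compute and a tool call to move; the robot and the scene stay as the last step left them, time stands still between calls to the robot, and variables do not carry over. Pictures are saved under pics/ and viewed, about 12 in all and at most 16, crops included, and the job is handed in when it is done.

Besides the shell and the picture viewer there is one more tool, called as name(argument=value, ...) on one line, values as JSON. play_rows: Moves the arm, as the interface text tells. Its arguments: {"type":"object","properties":{"plan":{"type":"array"},"force":{"type":"number"}},"required":["plan"]}

```bash
ls; mkdir -p pics; cat > h.py <<'E'
from station import *
import numpy as np, cv2
from scipy.spatial.transform import Rotation as R
def ext(name,c,s=None):
    if name!='wrist': return np.array(c['extrinsics'])
    T=np.eye(4);T[:3,:3]=R.from_rotvec(s['eef_rot']).as_matrix();T[:3,3]=s['position'];return T@np.array(c['T_tool_cam'])
def ray(p,c,E,z):
    d=E[:3,:3]@np.array([(p[0]-c['cx'])/c['fx'],(p[1]-c['cy'])/c['fy'],1]);o=E[:3,3]
    return o+d*(z-o[2])/d[2]
def proj(X,c,E):
    q=np.linalg.inv(E)@np.append(X,1);return np.array([c['fx']*q[0]/q[2]+c['cx'],c['fy']*q[1]/q[2]+c['cy']])
def save(c,f,crop=None,s=1):
    im=c['pixels'][:,:,::-1]
    if crop: im=im[crop[1]:crop[3],crop[0]:crop[2]]
    cv2.imwrite('pics/'+f,cv2.resize(im,None,fx=s,fy=s))
E
python3 - <<'E'
from h import *
s=read_state();print(s)
for n in ['scene','side','wrist']:
    c=read_camera(n);save(c,n+'0.png');E=ext(n,c,s);print(n,c['fx'],c['cx'],c['cy'],E.round(3).tolist())
    for t,z in [('maker',.03),('cover',.04),('cover_handle',.097),('start_top',.038),('gap',.054),('pocket',.054),('jar0_center',.035),('jar1_center',.035),('jar2_center',.035),('jar3_center',.035),('well0',.03),('tumbler_mid',.042),('bowl_mid',.022),('sugar_mid',.04)]:
        for d in cut_out(t,n)[:4]:
            if d['conf']>.2: print(t,round(d['conf'],2),np.round(d['position']),ray(d['position'],c,E,z).round(3),d['pixels'].sum())
E
```

```text
pics
{'clock': 0.0, 'joint_positions': array([-0.07021702,  0.52203996, -0.03631172,  1.59999833,  0.02124479,
        1.02110575, -0.11281462]), 'dq': array([ 0.00075525, -0.00045233, -0.00039183,  0.00035931,  0.00087576,
       -0.00074165, -0.00017792]), 'tau': array([-4.24098413e-03, -9.27110124e+01,  1.97758444e+00, -3.69928443e+01,
        1.76317629e-02,  8.19846697e-03, -6.58496788e-05]), 'position': array([ 6.24662065e-01, -4.82459090e-05,  2.30713223e-01]), 'eef_rot': array([ 1.2085549 ,  1.20995847, -1.21011225]), 'ft_force': array([-0.99724385, -0.29181973, -0.33074282]), 'torque': array([ 0.03273075, -0.03549202,  0.03948229]), 'gripper_width': 0.08545988790495691}
scene 348.0155473761867 264.1650184228194 190.9484446990677 [[-0.873, 0.299, -0.385, 0.974], [0.487, 0.502, -0.715, 0.847], [-0.021, -0.812, -0.584, 0.735], [0.0, 0.0, 0.0, 1.0]]
maker 0.79 [283. 242.] [0.585 0.232 0.03 ] 4109
cover 0.9 [212. 164.] [ 0.602 -0.264  0.04 ] 1360
cover_handle 0.67 [209. 165.] [ 0.644 -0.174  0.097] 1468
gap 0.81 [284. 240.] [0.591 0.245 0.054] 4152
gap 0.69 [322. 214.] [0.433 0.2
[... 2354 characters left out ...]
r 0.77 [300. 138.] [0.673 0.041 0.035] 1531
jar1_center 0.55 [210.  27.] [0.57  0.161 0.035] 13349
jar2_center 0.64 [243. 314.] [ 0.598 -0.224  0.035] 3002
jar2_center 0.56 [242. 182.] [ 0.601 -0.016  0.035] 1458
jar3_center 0.6 [ 51. 101.] [0.376 0.084 0.035] 2886
jar3_center 0.58 [105. 175.] [ 0.424 -0.006  0.035] 2076
well0 0.94 [209.  27.] [0.567 0.162 0.03 ] 13373
tumbler_mid 0.68 [383.  45.] [0.759 0.142 0.042] 5291
tumbler_mid 0.64 [330. 295.] [ 0.726 -0.184  0.042] 1925
bowl_mid 0.57 [329. 294.] [ 0.731 -0.199  0.022] 1918
bowl_mid 0.47 [242. 316.] [ 0.596 -0.24   0.022] 3087
sugar_mid 0.64 [244. 316.] [ 0.6   -0.225  0.04 ] 3062
sugar_mid 0.37 [241. 182.] [ 0.6   -0.014  0.04 ] 1457
```

```bash
python3 - <<'E'
import cv2,numpy as np
a=cv2.imread('pics/scene0.png');b=cv2.imread('pics/side0.png')
a=cv2.resize(a[130:330,150:420],None,fx=2.2,fy=2.2);b=cv2.resize(b[110:380,130:400],(594,594))
cv2.imwrite('pics/sc1.png',a);cv2.imwrite('pics/sd1.png',b)
E
```

```text
(no output)
```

View pics/sc1.png

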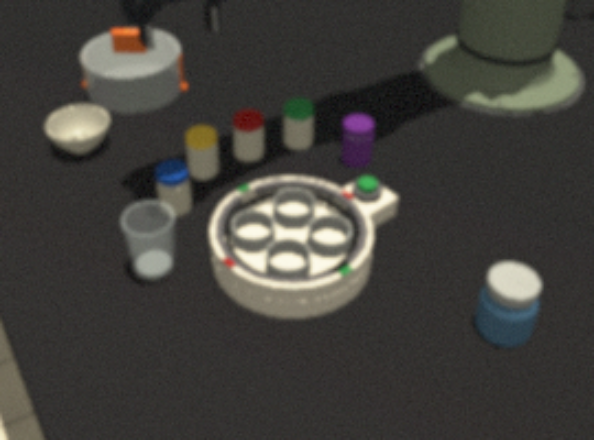

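View pics/sd1.png

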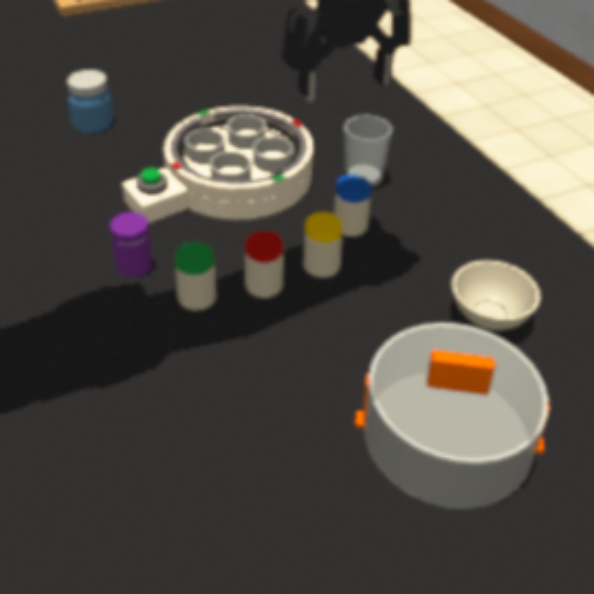

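View pics/wrist0.png

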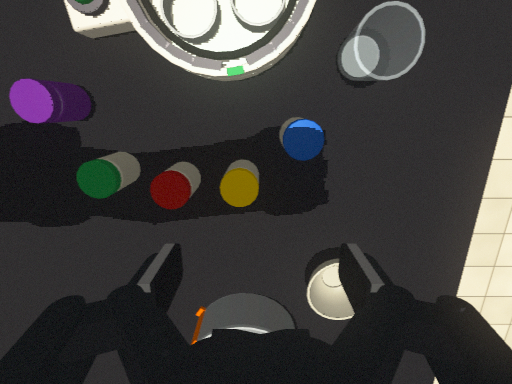

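The scene view shows the candidates: red jar (262,188), blue (228,214), yellow (237,198) and green (286,186). The purple jar (311,190) is a look-alike and not meant. The close crops confirm it, so green is at about x=0.43. Next I'll refine the measurements by colour.

```bash
cat >> h.py <<'E'
HUE={'red':(0,6),'orange':(7,16),'yellow':(20,32),'green':(50,75),'blue':(100,120)}
def blobs(c,col,amin=6):
    hsv=cv2.cvtColor(c['pixels'],cv2.COLOR_RGB2HSV);lo,hi=HUE[col]
    m=((hsv[...,0]>=lo)&(hsv[...,0]<=hi)&(hsv[...,1]>120)&(hsv[...,2]>60)).astype(np.uint8)
    if col=='red': m|=((hsv[...,0]>174)&(hsv[...,1]>120)&(hsv[...,2]>60)).astype(np.uint8)
    n,l,st,ce=cv2.connectedComponentsWithStats(m)
    return [(st[i,4],ce[i]) for i in range(1,n) if st[i,4]>=amin]
def look(n,zs={'red':.064,'yellow':.064,'green':.064,'blue':.064,'orange':.1},amin=6):
    s=read_state();c=read_camera(n);E=ext(n,c,s)
    for k,z in zs.items():
        for a,p in blobs(c,k,amin): print(n,k,a,p.round(0),'@z',ray(p,c,E,z).round(4)[:2],'@.054',ray(p,c,E,.054).round(4)[:2])
    return c,E
E
python3 - <<'E'
from h import *
for n in ['scene','side','wrist']: look(n)
E
```

```text
scene red 116 [262. 184.] @z [ 0.5168 -0.0139] @.054 [ 0.51   -0.0267]
scene red 6 [308. 218.] @z [0.4882 0.2133] @.054 [0.4809 0.2038]
scene red 11 [254. 249.] @z [0.6858 0.2428] @.054 [0.6815 0.2338]
scene yellow 138 [241. 192.] @z [ 0.5996 -0.011 ] @.054 [ 0.594  -0.0238]
scene green 85 [285. 179.] @z [ 0.4331 -0.0011] @.054 [ 0.425  -0.0137]
scene green 47 [317. 213.] @z [0.4507 0.2047] @.054 [0.4429 0.1951]
scene green 6 [306. 252.] @z [0.5713 0.3223] @.054 [0.5653 0.3145]
scene blue 145 [353.  72.] @z [-0.5518 -0.7919] @.054 [-0.5746 -0.8163]
scene blue 7 [344.  86.] @z [-0.3428 -0.6216] @.054 [-0.3624 -0.6434]
scene blue 131 [228. 208.] @z [0.6731 0.0451] @.054 [0.6686 0.0332]
scene orange 470 [163.  40.] @z [ 0.2394 -2.1742] @.054 [ 0.1862 -2.3929]
scene orange 20 [150.  80.] @z [ 0.592  -1.2112] @.054 [ 0.5643 -1.3602]
scene orange 470 [181.  88.] @z [ 0.4755 -0.9908] @.054 [ 0.4394 -1.1239]
scene orange 744 [ 47. 145.] @z [ 1.1399 -0.6418] @.054 [ 1.1519 -0.7496]
scene orange 155 [207. 147.] @z [ 0.6028 -0.2903] @.054 [ 0.5759 -0.3727]
scene orange 39 [233. 165.] @z [ 0.573
[... 1467 characters left out ...]
 [339. 279.] @z [ 0.5951 -0.3029] @.054 [ 0.6245 -0.2719]
side orange 85 [294. 295.] @z [ 0.4886 -0.3015] @.054 [ 0.5099 -0.2704]
side orange 35 [375. 312.] @z [ 0.6094 -0.4023] @.054 [ 0.6398 -0.3788]
wrist red 1240 [170. 189.] @z [ 0.5172 -0.0166] @.054 [ 0.5138 -0.0197]
wrist yellow 1230 [239. 187.] @z [ 0.5997 -0.0138] @.054 [ 0.5989 -0.0168]
wrist green 43 [84.  1.] @z [0.4521 0.1763] @.054 [0.4465 0.1794]
wrist green 120 [235.  71.] @z [0.5982 0.1139] @.054 [0.5974 0.1151]
wrist green 1341 [ 98. 178.] @z [ 0.4336 -0.0029] @.054 [ 0.4274 -0.0055]
wrist blue 1363 [303. 139.] @z [0.6735 0.0428] @.054 [0.6751 0.0417]
wrist orange 228 [198. 324.] @z [ 0.5471 -0.1818] @.054 [ 0.534  -0.2254]
```

play_rows(plan=[[62, 0, 0, 0, 1, 0, 0], [62, 0, 0, 0, 1, 0, 0], [62, 0, 0, 0, 1, 0, 0], [62, 0, 0, 0, 1, 0, 0], [62, 0, 0, 0, 1, 0, 0], [62, 0, 0, 0, 1, 0, 0], [62, 0, 0, 0, 0, 0, 0], [62, 0, 0, 0, 0, 0, 0]], force=40)

```text
clock: 3.07
position: [0.625, 0.0001, 0.2313]
eef_rot: [1.653, 0.846, -1.653]
ft_force: [0.7, 0.3, 0.6]
gripper_width: 0.0619
```

play_rows(plan=[[62, 0, 0.1, -0.5, 0, 0, 0], [62, 0, 0.1, -0.5, 0, 0, 0], [62, 0, 0.1, -0.5, 0, 0, 0], [62, 0, 0.1, -0.5, 0, 0, 0], [62, 0, 0.15, -0.5, 0, 0, 0], [62, 0, 0, 0, 0, 0, 0], [62, 0, 0, 0, 0, 0, 0], [62, 0, 0, 0, 0, 0, 0]])

```text
clock: 3.73
position: [0.6725, 0.0419, 0.2312]
eef_rot: [1.654, 0.844, -1.655]
ft_force: [-0.4, 0.4, -0.6]
gripper_width: 0.0618
```

```bash
cat >> h.py <<'E'
def togo(x,y,z,yaw,s=None):
    "remaining in tool axes, units; turn the remaining about tool x"
    s=s or read_state();M=R.from_rotvec(s['eef_rot']).as_matrix();p=s['position']
    cy=np.degrees(np.arctan2(M[1,1],M[0,1]));dyaw=(yaw-cy+180)%360-180
    print('t',round(s['clock'],2),'p',p.round(4),'yaw',round(cy,2),'tilt',M[:,0].round(3),'w',round(s['gripper_width'],4),'f',s['ft_force'].round(1))
    d=np.array([x,y,z])-p;a=np.radians(yaw)
    print(' togo units now-axes',(M.T@d/.025).round(2),' after-turn axes',np.round(np.array([-d[2],d[0]*np.cos(a)+d[1]*np.sin(a),d[0]*np.sin(a)-d[1]*np.cos(a)])/.025,2),'ax',round(-dyaw/6,2))
E
python3 - <<'E'
from h import *
look('wrist',amin=20)
for n in 'scene','side': look(n,{'blue':.064},50)
togo(.6727,.0427,.035,-35.8)
E
```

```text
wrist red 168 [159.  24.] @z [0.6827 0.2281] @.054 [0.6815 0.2321]
wrist red 113 [ 53. 162.] @z [0.4875 0.1963] @.054 [0.48   0.1992]
wrist red 115 [205. 281.] @z [ 0.5283 -0.0325] @.054 [ 0.5221 -0.0369]
wrist yellow 1078 [240. 243.] @z [ 0.5998 -0.014 ] @.054 [ 0.596  -0.0178]
wrist green 169 [20. 24.] @z [0.5692 0.31  ] @.054 [0.5644 0.3166]
wrist green 89 [173. 162.] @z [0.6009 0.1145] @.054 [0.5971 0.1148]
wrist green 478 [ 37. 183.] @z [0.4531 0.1898] @.054 [0.4445 0.1926]
wrist green 45 [136. 286.] @z [0.4474 0.0159] @.054 [0.4386 0.013 ]
wrist blue 1211 [260. 175.] @z [0.6729 0.0424] @.054 [0.6715 0.0403]
scene blue 167 [352.  73.] @z [-0.5336 -0.7756] @.054 [-0.556  -0.7997]
scene blue 126 [228. 208.] @z [0.6731 0.0453] @.054 [0.6687 0.0333]
side blue 150 [290. 195.] @z [0.671  0.0391] @.054 [0.6782 0.0508]
t 3.88 p [0.6726 0.0419 0.2315] yaw -35.99 tilt [ 0. -0. -1.] w 0.0623 f [0.4 0.4 0.4]
 togo units now-axes [ 7.86 -0.02 -0.03]  after-turn axes [ 7.86 -0.02 -0.03] ax -0.03
```

play_rows(plan=[[62, 1, 0, 0, 0, 0, 0], [62, 1, 0, 0, 0, 0, 0], [62, 1, 0, 0, 0, 0, 0], [62, 1, 0, 0, 0, 0, 0], [62, 1, 0, 0, 0, 0, 0], [62, 1, 0, 0, 0, 0, 0], [62, 1, 0, 0, 0, 0, 0], [62, 0.85, 0, 0, 0, 0, 0]])

```text
clock: 4.55
position: [0.6723, 0.0421, 0.0336]
eef_rot: [1.654, 0.844, -1.656]
ft_force: [1.2, -0.2, -0.7]
gripper_width: 0.0621
```

play_rows(plan=[[40, 0, 0, 0, 0, 0, 0], [40, 0, 0, 0, 0, 0, 0], [40, 0, 0, 0, 0, 0, 0], [40, 0, 0, 0, 0, 0, 0], [40, 0, 0, 0, 0, 0, 0], [40, 0, 0, 0, 0, 0, 0], [40, 0, 0, 0, 0, 0, 0], [40, 0, 0, 0, 0, 0, 0]])

```text
clock: 5.22
position: [0.673, 0.0425, 0.0354]
eef_rot: [1.655, 0.843, -1.655]
ft_force: [0.4, -0.0, -1.6]
gripper_width: 0.0448
```

play_rows(plan=[[40, -0.5, 0, 0, 0, 0, 0], [40, -1, 0, 0, 0, 0, 0], [40, -1, 0, 0, 0, 0, 0], [40, -1, 0, 0, 0, 0, 0], [40, -1, 0, 0, 0, 0, 0], [40, -1, 0, 0, 0, 0, 0], [40, 0, 0, 0, 0, 0, 0], [40, 0, 0, 0, 0, 0, 0]])

```text
clock: 5.88
position: [0.6736, 0.0425, 0.1748]
eef_rot: [1.658, 0.842, -1.652]
ft_force: [0.1, 0.9, -2.4]
gripper_width: 0.045
```

```bash
python3 - <<'E'
from h import *
C=np.array([.581,.2157]);
for i in range(4):
    a=np.radians(9.25+45+90*i);print(i,(C+.05*np.array([np.cos(a),np.sin(a)])).round(4))
s=read_state();c=read_camera('wrist');save(c,'w2.png')
togo(.6217,.1866,.066,-35.75)
E
```

```text
0 [0.6102 0.2563]
1 [0.5404 0.2449]
2 [0.5518 0.1751]
3 [0.6216 0.1865]
t 5.93 p [0.6729 0.0425 0.1733] yaw -36.0 tilt [ 0.001  0.    -1.   ] w 0.0451 f [ 0.1 -0.7 -1.3]
 togo units now-axes [ 4.29 -5.05 -3.46]  after-turn axes [ 4.29 -5.03 -3.48] ax -0.04
```

View pics/w2.png

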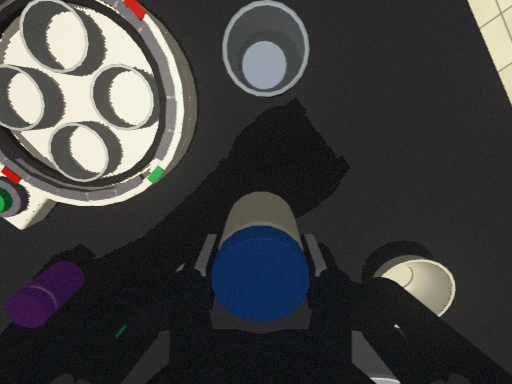

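play_rows(plan=[[40, 0, -0.72, -0.5, 0, 0, 0], [40, 0, -0.72, -0.5, 0, 0, 0], [40, 0, -0.72, -0.5, 0, 0, 0], [40, 0, -0.72, -0.5, 0, 0, 0], [40, 0, -0.72, -0.5, 0, 0, 0], [40, 0, -0.72, -0.5, 0, 0, 0], [40, 0, -0.72, -0.46, 0, 0, 0], [40, 0, 0, 0, 0, 0, 0]])

```text
clock: 6.6
position: [0.6194, 0.1914, 0.1714]
eef_rot: [1.651, 0.85, -1.654]
ft_force: [-0.2, 0.8, -2.3]
gripper_width: 0.0454
```

```bash
python3 - <<'E'
from h import *
look('wrist',{'red':.054,'green':.054,'blue':.164},amin=20);togo(.6216,.1865,.066,-35.75)
E
```

```text
wrist red 176 [290. 117.] @z [0.6819 0.2313] @.054 [0.6819 0.2313]
wrist red 121 [153. 254.] @z [0.4802 0.1986] @.054 [0.4802 0.1986]
wrist green 173 [134. 116.] @z [0.5648 0.3159] @.054 [0.5648 0.3159]
wrist green 383 [132. 271.] @z [0.4463 0.1962] @.054 [0.4463 0.1962]
wrist blue 138 [  2. 100.] @z [0.5564 0.3365] @.054 [0.4768 0.3965]
wrist blue 7456 [260. 274.] @z [0.605  0.1712] @.054 [0.5608 0.1104]
t 6.65 p [0.6203 0.189  0.1715] yaw -35.8 tilt [-0.002  0.    -1.   ] w 0.0449 f [ 0.5 -0.8 -1.9]
 togo units now-axes [4.22 0.11 0.05]  after-turn axes [4.22 0.1  0.05] ax -0.01
```

play_rows(plan=[[40, 0.5, 0, 0, 0, 0, 0], [40, 0.5, 0, 0, 0, 0, 0], [40, 0.3, 0, 0, 0, 0, 0], [40, 0, 0, 0, 0, 0, 0], [40, 0, 0, 0, 0, 0, 0], [40, 0, 0, 0, 0, 0, 0], [40, 0, 0, 0, 0, 0, 0], [40, 0, 0, 0, 0, 0, 0]])

```text
clock: 7.32
position: [0.622, 0.1865, 0.1405]
eef_rot: [1.656, 0.843, -1.654]
ft_force: [0.7, -0.2, -0.6]
gripper_width: 0.0452
```

```bash
python3 - <<'E'
from h import *
togo(.6216,.1863,.066,-35.75);c=read_camera('wrist');save(c,'w3.png')
E
```

```text
t 7.32 p [0.622  0.1865 0.1405] yaw -36.01 tilt [ 0.001  0.    -1.   ] w 0.0452 f [ 0.7 -0.2 -0.6]
 togo units now-axes [ 2.98 -0.01  0.02]  after-turn axes [ 2.98 -0.01  0.02] ax -0.04
```

View pics/w3.png

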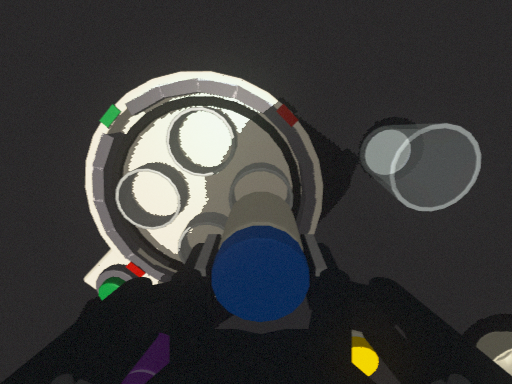

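The jar (260,270) lines up with its ring (262,190). I'll lower it, release and rise.

play_rows(plan=[[40, 0.5, 0, 0, 0, 0, 0], [40, 0.5, 0, 0, 0, 0, 0], [40, 0.5, 0, 0, 0, 0, 0], [40, 0.5, 0, 0, 0, 0, 0], [40, 0.4, 0, 0, 0, 0, 0], [40, 0.3, 0, 0, 0, 0, 0], [40, 0.25, 0, 0, 0, 0, 0], [40, 0, 0, 0, 0, 0, 0]])

```text
clock: 8.03
position: [0.6212, 0.1863, 0.0648]
eef_rot: [1.654, 0.844, -1.657]
ft_force: [0.2, -0.4, -1.5]
gripper_width: 0.0444
```

play_rows(plan=[[40, 0, 0, 0, 0, 0, 0], [40, 0, 0, 0, 0, 0, 0], [40, 0, 0, 0, 0, 0, 0], [60, 0, 0, 0, 0, 0, 0], [60, 0, 0, 0, 0, 0, 0], [60, 0, 0, 0, 0, 0, 0], [60, 0, 0, 0, 0, 0, 0], [60, 0, 0, 0, 0, 0, 0]])

```text
clock: 8.7
position: [0.6218, 0.1865, 0.0664]
eef_rot: [1.655, 0.843, -1.655]
ft_force: [0.4, -1.4, -0.0]
gripper_width: 0.0597
```

play_rows(plan=[[60, -1, 0, 0, 0, 0, 0], [60, -1, 0, 0, 0, 0, 0], [60, -1, 0, 0, 0, 0, 0], [60, -1, 0, 0, 0, 0, 0], [60, -1, 0, 0, 0, 0, 0], [60, -1, 0, 0, 0, 0, 0], [60, 0, 0, 0, 0, 0, 0], [60, 0, 0, 0, 0, 0, 0]])

```text
clock: 9.37
position: [0.6223, 0.1867, 0.2176]
eef_rot: [1.657, 0.843, -1.653]
ft_force: [-0.4, 0.3, -0.4]
gripper_width: 0.0601
```

```bash
python3 - <<'E'
from h import *
look('wrist',{'red':.064,'green':.064,'blue':.094},20);look('scene',amin=50);look('side',amin=50);togo(.4336,-.0028,.215,-35.75)
E
```

```text
wrist red 121 [280. 114.] @z [0.6813 0.2319] @.054 [0.6818 0.2313]
wrist red 90 [162. 234.] @z [0.4864 0.2004] @.054 [0.4803 0.1987]
wrist red 190 [284. 326.] @z [0.5274 0.0007] @.054 [ 0.5227 -0.0077]
wrist green 124 [147. 114.] @z [0.5681 0.3138] @.054 [0.5648 0.3159]
wrist green 79 [278. 234.] @z [0.5999 0.1186] @.054 [0.5976 0.1142]
wrist green 371 [144. 253.] @z [0.4511 0.1951] @.054 [0.4438 0.1932]
wrist blue 1253 [14. 97.] @z [0.4883 0.3909] @.054 [0.4614 0.4121]
wrist blue 1540 [260. 185.] @z [0.6234 0.1875] @.054 [0.6168 0.1782]
scene red 137 [262. 183.] @z [ 0.5157 -0.017 ] @.054 [ 0.5089 -0.0298]
scene yellow 155 [241. 191.] @z [ 0.5988 -0.0136] @.054 [ 0.5932 -0.0264]
scene green 102 [286. 178.] @z [ 0.4312 -0.0034] @.054 [ 0.4232 -0.016 ]
scene green 52 [317. 212.] @z [0.4497 0.2029] @.054 [0.4418 0.1933]
scene blue 143 [353.  73.] @z [-0.5428 -0.781 ] @.054 [-0.5654 -0.8053]
scene blue 150 [264. 222.] @z [0.6073 0.1597] @.054 [0.6018 0.1495]
scene orange 658 [174.  39.] @z [ 0.1506 -2.1677] @.054 [ 0.0909 -2.386 ]
scene orange 632 [191.  86.] @z [ 0.4217 -0.993 ] @.054 
[... 626 characters left out ...]
4 [0.4379 0.0096]
side blue 108 [254. 166.] @z [0.6424 0.2274] @.054 [0.6492 0.242 ]
side orange 252 [85. 31.] @z [0.2991 2.15  ] @.054 [0.3061 2.3659]
side orange 777 [83. 94.] @z [0.1959 0.991 ] @.054 [0.1952 1.1196]
side orange 484 [179. 104.] @z [0.538  0.7251] @.054 [0.563  0.8336]
side orange 2623 [409. 155.] @z [1.1003 0.0334] @.054 [1.1677 0.0897]
side orange 493 [339. 278.] @z [ 0.5952 -0.3029] @.054 [ 0.6245 -0.2719]
side orange 87 [294. 295.] @z [ 0.4891 -0.301 ] @.054 [ 0.5104 -0.2698]
t 9.52 p [0.6213 0.1864 0.2153] yaw -36.0 tilt [-0.001 -0.001 -1.   ] w 0.06 f [ 0.4  0.8 -0.4]
 togo units now-axes [ 0.03 -1.63 10.54]  after-turn axes [ 1.000e-02 -1.670e+00  1.053e+01] ax -0.04
```

play_rows(plan=[[62, 0, -0.14, 0.9, 0, 0, 0], [62, 0, -0.14, 0.9, 0, 0, 0], [62, 0, -0.14, 0.9, 0, 0, 0], [62, 0, -0.14, 0.9, 0, 0, 0], [62, 0, -0.14, 0.9, 0, 0, 0], [62, 0, -0.14, 0.9, 0, 0, 0], [62, 0, -0.14, 0.9, 0, 0, 0], [62, 0, -0.14, 0.9, 0, 0, 0]])

```text
clock: 10.18
position: [0.492, 0.0565, 0.2155]
eef_rot: [1.654, 0.844, -1.657]
ft_force: [0.3, -0.7, 1.5]
gripper_width: 0.0617
```

play_rows(plan=[[62, 0, -0.14, 0.9, 0, 0, 0], [62, 0, -0.14, 0.9, 0, 0, 0], [62, 0, -0.14, 0.9, 0, 0, 0], [62, 0, -0.09, 0.64, 0, 0, 0], [62, 0, 0, 0, 0, 0, 0], [62, 0, 0, 0, 0, 0, 0], [62, 0, 0, 0, 0, 0, 0], [62, 0, 0, 0, 0, 0, 0]])

```text
clock: 10.85
position: [0.4343, -0.0021, 0.216]
eef_rot: [1.654, 0.844, -1.655]
ft_force: [-0.1, -0.6, -0.7]
gripper_width: 0.0621
```

```bash
python3 - <<'E'
from h import *
look('wrist',{'green':.064},20);togo(.4336,-.0025,.035,-35.75)
E
```

```text
wrist green 672 [150.  14.] @z [0.4443 0.1893] @.054 [0.443  0.1937]
wrist green 1342 [260. 180.] @z [ 0.434  -0.0033] @.054 [ 0.4324 -0.0054]
t 10.9 p [ 0.4343 -0.0022  0.216 ] yaw -35.95 tilt [-0. -0. -1.] w 0.0623 f [ 0.4 -0.9 -0.8]
 togo units now-axes [ 7.24 -0.01  0.02]  after-turn axes [ 7.24 -0.01  0.03] ax -0.03
```

play_rows(plan=[[62, 1, 0, 0, 0, 0, 0], [62, 1, 0, 0, 0, 0, 0], [62, 1, 0, 0, 0, 0, 0], [62, 1, 0, 0, 0, 0, 0], [62, 1, 0, 0, 0, 0, 0], [62, 1, 0, 0, 0, 0, 0], [62, 0.84, 0, 0, 0, 0, 0], [62, 0.4, 0, 0, 0, 0, 0]])

```text
clock: 11.57
position: [0.4331, -0.0024, 0.0329]
eef_rot: [1.653, 0.845, -1.657]
ft_force: [-1.0, -0.3, 0.2]
gripper_width: 0.0621
```

play_rows(plan=[[62, 0, 0, 0, 0, 0, 0], [40, 0, 0, 0, 0, 0, 0], [40, 0, 0, 0, 0, 0, 0], [40, 0, 0, 0, 0, 0, 0], [40, 0, 0, 0, 0, 0, 0], [40, 0, 0, 0, 0, 0, 0], [40, 0, 0, 0, 0, 0, 0], [40, 0, 0, 0, 0, 0, 0]])

```text
clock: 12.23
position: [0.4345, -0.0026, 0.036]
eef_rot: [1.656, 0.843, -1.654]
ft_force: [-0.1, 1.1, 11.2]
gripper_width: 0.0451
```

play_rows(plan=[[40, -0.5, 0, 0, 0, 0, 0], [40, -1, 0, 0, 0, 0, 0], [40, -1, 0, 0, 0, 0, 0], [40, -1, 0, 0, 0, 0, 0], [40, -1, 0, 0, 0, 0, 0], [40, -1, 0, 0, 0, 0, 0], [40, -0.5, 0, 0, 0, 0, 0], [40, 0, 0, 0, 0, 0, 0]])

```text
clock: 12.9
position: [0.4351, -0.0026, 0.188]
eef_rot: [1.659, 0.842, -1.651]
ft_force: [0.6, 0.4, -1.1]
gripper_width: 0.045
```

```bash
python3 - <<'E'
from h import *
togo(.5405,.2446,.066,-35.75)
E
```

```text
t 12.9 p [ 0.4351 -0.0026  0.188 ] yaw -36.01 tilt [ 0.005  0.001 -1.   ] w 0.045 f [ 0.6  0.4 -1.1]
 togo units now-axes [  4.91  -2.42 -10.46]  after-turn axes [  4.88  -2.35 -10.49] ax -0.04
```

play_rows(plan=[[40, 0, -0.2, -0.9, 0, 0, 0], [40, 0, -0.2, -0.9, 0, 0, 0], [40, 0, -0.2, -0.9, 0, 0, 0], [40, 0, -0.2, -0.9, 0, 0, 0], [40, 0, -0.2, -0.9, 0, 0, 0], [40, 0, -0.2, -0.9, 0, 0, 0], [40, 0, -0.2, -0.9, 0, 0, 0], [40, 0, -0.2, -0.9, 0, 0, 0]])

```text
clock: 13.57
position: [0.5073, 0.1674, 0.1844]
eef_rot: [1.654, 0.844, -1.656]
ft_force: [0.1, 0.2, -1.3]
gripper_width: 0.0447
```

play_rows(plan=[[40, 0, -0.2, -0.9, 0, 0, 0], [40, 0, -0.2, -0.9, 0, 0, 0], [40, 0, -0.2, -0.9, 0, 0, 0], [40, 0, -0.15, -0.58, 0, 0, 0], [40, 0.6, 0, 0, 0, 0, 0], [40, 0.6, 0, 0, 0, 0, 0], [40, 0.4, 0, 0, 0, 0, 0], [40, 0, 0, 0, 0, 0, 0]])

```text
clock: 14.23
position: [0.5391, 0.2431, 0.1427]
eef_rot: [1.652, 0.843, -1.659]
ft_force: [-0.1, 0.2, -1.6]
gripper_width: 0.0449
```

play_rows(plan=[[40, 0, 0, 0, 0, 0, 0], [40, 0, 0, 0, 0, 0, 0], [40, 0, 0, 0, 0, 0, 0], [40, 0, 0, 0, 0, 0, 0], [40, 0, 0, 0, 0, 0, 0], [40, 0, 0, 0, 0, 0, 0], [40, 0, 0, 0, 0, 0, 0], [40, 0, 0, 0, 0, 0, 0]])

```text
clock: 14.9
position: [0.5404, 0.2438, 0.1454]
eef_rot: [1.655, 0.843, -1.655]
ft_force: [1.0, 0.3, -1.8]
gripper_width: 0.045
```

```bash
python3 - <<'E'
from h import *
look('wrist',{'red':.054,'blue':.094},20);togo(.5405,.2446,.066,-35.75)
E
```

```text
wrist red 241 [408. 113.] @z [0.6825 0.2311] @.054 [0.6825 0.2311]
wrist red 411 [382. 376.] @z [ 0.526  -0.0165] @.054 [ 0.526  -0.0165]
wrist blue 628 [25. 80.] @z [0.4698 0.4124] @.054 [0.4459 0.4342]
wrist blue 77 [45. 64.] @z [0.4881 0.4108] @.054 [0.4679 0.4322]
wrist blue 121 [59. 79.] @z [0.4882 0.3992] @.054 [0.4681 0.4182]
wrist blue 22 [49. 76.] @z [0.4845 0.4043] @.054 [0.4636 0.4243]
wrist blue 43 [69. 92.] @z [0.4877 0.3897] @.054 [0.4674 0.4068]
wrist blue 45 [58. 99.] @z [0.4782 0.3913] @.054 [0.4559 0.4087]
wrist blue 62 [ 58. 109.] @z [0.4728 0.3868] @.054 [0.4495 0.4033]
wrist blue 2797 [393. 209.] @z [0.6249 0.1863] @.054 [0.6328 0.1615]
t 14.95 p [0.5404 0.2438 0.1453] yaw -36.0 tilt [ 0.  0. -1.] w 0.0449 f [-0.2 -0.4 -0.8]
 togo units now-axes [ 3.17 -0.02 -0.03]  after-turn axes [ 3.17 -0.02 -0.03] ax -0.04
```

play_rows(plan=[[40, 0.5, 0, -0.03, 0, 0, 0], [40, 0.5, 0, 0, 0, 0, 0], [40, 0.5, 0, 0, 0, 0, 0], [40, 0.5, 0, 0, 0, 0, 0], [40, 0.5, 0, 0, 0, 0, 0], [40, 0.35, 0, 0, 0, 0, 0], [40, 0.3, 0, 0, 0, 0, 0], [40, 0, 0, 0, 0, 0, 0]])

```text
clock: 15.62
position: [0.5407, 0.2443, 0.0653]
eef_rot: [1.655, 0.843, -1.656]
ft_force: [-0.3, -0.6, -1.5]
gripper_width: 0.0451
```

play_rows(plan=[[40, 0, 0, 0, 0, 0, 0], [40, 0, 0, 0, 0, 0, 0], [40, 0, 0, 0, 0, 0, 0], [60, 0, 0, 0, 0, 0, 0], [60, 0, 0, 0, 0, 0, 0], [60, 0, 0, 0, 0, 0, 0], [60, 0, 0, 0, 0, 0, 0], [60, 0, 0, 0, 0, 0, 0]])

```text
clock: 16.28
position: [0.5409, 0.2444, 0.0666]
eef_rot: [1.655, 0.843, -1.655]
ft_force: [-0.6, 0.1, -0.4]
gripper_width: 0.0599
```

play_rows(plan=[[60, -1, 0, 0, 0, 0, 0], [60, -1, 0, 0, 0, 0, 0], [60, -1, 0, 0, 0, 0, 0], [60, -1, 0, 0, 0, 0, 0], [60, -1, 0, 0, 0, 0, 0], [60, -1, 0, 0, 0, 0, 0], [60, 0, 0, 0, 0, 0, 0], [60, 0, 0, 0, -1, 0, 0]])

```text
clock: 16.95
position: [0.5414, 0.2448, 0.218]
eef_rot: [1.587, 0.913, -1.582]
ft_force: [0.6, -0.3, -1.5]
gripper_width: 0.06
```

play_rows(plan=[[60, 0, 0, 0, -1, 0, 0], [60, 0, 0, 0, -1, 0, 0], [60, 0, 0, 0, -1, 0, 0], [60, 0, 0, 0, -1, 0, 0], [60, 0, 0, 0, -1, 0, 0], [60, 0, 0, 0, -1, 0, 0], [60, 0, 0, 0, -1, 0, 0], [60, 0, 0, 0, -1, 0, 0]])

```text
clock: 17.62
position: [0.5407, 0.2443, 0.2162]
eef_rot: [0.971, 1.344, -0.971]
ft_force: [0.2, -0.7, -0.2]
gripper_width: 0.0602
```

play_rows(plan=[[60, 0, 0, 0, -1, 0, 0], [60, 0, 0, 0, -1, 0, 0], [60, 0, 0, 0, -1, 0, 0], [60, 0, 0, 0, -1, 0, 0], [60, 0, 0, 0, -1, 0, 0], [60, 0, 0, 0, -1, 0, 0], [60, 0, 0, 0, -0.04, 0, 0], [60, 0, 0, 0, 0, 0, 0]])

```text
clock: 18.28
position: [0.5408, 0.2442, 0.2163]
eef_rot: [0.491, 1.515, -0.491]
ft_force: [-1.0, -0.4, 0.3]
gripper_width: 0.0598
```

```bash
python3 - <<'E'
from h import *
for n in 'scene','side': look(n,{'red':.064,'yellow':.064},50)
look('wrist',{'red':.054,'green':.094,'blue':.094},20)
print(read_state()['joint_positions'][6]);togo(.599,-.014,.215,54.25)
E
```

```text
scene red 134 [262. 183.] @z [ 0.5164 -0.0171] @.054 [ 0.5096 -0.03  ]
scene yellow 153 [241. 191.] @z [ 0.5989 -0.0135] @.054 [ 0.5933 -0.0263]
side red 238 [250. 221.] @z [ 0.5177 -0.0167] @.054 [ 0.5226 -0.0059]
side yellow 241 [277. 212.] @z [ 0.6002 -0.0144] @.054 [ 0.6063 -0.0036]
wrist red 103 [197. 159.] @z [0.4816 0.1985] @.054 [0.4816 0.1985]
wrist red 1122 [ 83. 281.] @z [ 0.5181 -0.0278] @.054 [ 0.5181 -0.0278]
wrist red 20 [312. 271.] @z [0.683  0.2247] @.054 [0.683  0.2247]
wrist green 404 [170. 134.] @z [0.4474 0.2048] @.054 [0.4428 0.192 ]
wrist green 96 [324. 159.] @z [0.5542 0.3125] @.054 [0.5658 0.3159]
wrist green 1534 [260. 186.] @z [0.54   0.2439] @.054 [0.5494 0.2369]
wrist green 21 [209. 271.] @z [0.5872 0.1381] @.054 [0.6038 0.1152]
wrist blue 1292 [263. 272.] @z [0.6235 0.1877] @.054 [0.6454 0.1723]
0.2806930486722112
t 18.43 p [0.5408 0.2444 0.2164] yaw 54.08 tilt [-0. -0. -1.] w 0.06 f [-0.2 -0.7 -0.3]
 togo units now-axes [ 0.06 -7.    7.95]  after-turn axes [ 0.06 -7.03  7.93] ax -0.03
```

play_rows(plan=[[62, 0, -0.6, 0.68, 0, 0, 0], [62, 0, -0.6, 0.68, 0, 0, 0], [62, 0, -0.6, 0.68, 0, 0, 0], [62, 0, -0.6, 0.68, 0, 0, 0], [62, 0, -0.6, 0.68, 0, 0, 0], [62, 0, -0.6, 0.68, 0, 0, 0], [62, 0, -0.6, 0.68, 0, 0, 0], [62, 0, -0.6, 0.68, 0, 0, 0]])

```text
clock: 19.1
position: [0.5812, 0.0665, 0.2166]
eef_rot: [0.49, 1.514, -0.49]
ft_force: [0.7, 0.7, -0.5]
gripper_width: 0.0622
```

play_rows(plan=[[62, 0, -0.6, 0.68, 0, 0, 0], [62, 0, -0.6, 0.68, 0, 0, 0], [62, 0, -0.6, 0.68, 0, 0, 0], [62, 0, -0.4, 0.46, 0, 0, 0], [62, 0, 0, 0, 0, 0, 0], [62, 0, 0, 0, 0, 0, 0], [62, 0, 0, 0, 0, 0, 0], [62, 0, 0, 0, 0, 0, 0]])

```text
clock: 19.77
position: [0.5995, -0.0124, 0.2166]
eef_rot: [0.488, 1.515, -0.488]
ft_force: [0.5, -0.8, 0.2]
gripper_width: 0.0619
```

```bash
python3 - <<'E'
from h import *
look('wrist',{'red':.064,'yellow':.064},20);togo(.599,-.014,.035,54.25)
E
```

```text
wrist red 1604 [211. 120.] @z [ 0.5169 -0.0171] @.054 [ 0.5162 -0.0188]
wrist red 156 [490. 109.] @z [0.6776 0.226 ] @.054 [0.6824 0.2325]
wrist yellow 1376 [260. 180.] @z [ 0.5998 -0.0137] @.054 [ 0.6019 -0.0153]
t 19.82 p [ 0.5995 -0.0125  0.2166] yaw 54.29 tilt [ 0.  0. -1.] w 0.062 f [-0.   0.3  0.8]
 togo units now-axes [ 7.26 -0.06  0.02]  after-turn axes [ 7.26 -0.06  0.02] ax 0.01
```

play_rows(plan=[[62, 1, -0.04, 0.02, 0, 0, 0], [62, 1, 0, 0, 0, 0, 0], [62, 1, 0, 0, 0, 0, 0], [62, 1, 0, 0, 0, 0, 0], [62, 1, 0, 0, 0, 0, 0], [62, 1, 0, 0, 0, 0, 0], [62, 0.84, 0, 0, 0, 0, 0], [62, 0.4, 0, 0, 0, 0, 0]])

```text
clock: 20.48
position: [0.5982, -0.0139, 0.0331]
eef_rot: [0.488, 1.518, -0.489]
ft_force: [-0.2, 0.3, -1.2]
gripper_width: 0.0615
```

play_rows(plan=[[62, 0, 0, 0, 0, 0, 0], [40, 0, 0, 0, 0, 0, 0], [40, 0, 0, 0, 0, 0, 0], [40, 0, 0, 0, 0, 0, 0], [40, 0, 0, 0, 0, 0, 0], [40, 0, 0, 0, 0, 0, 0], [40, 0, 0, 0, 0, 0, 0], [40, 0, 0, 0, 0, 0, 0]])

```text
clock: 21.15
position: [0.6002, -0.0147, 0.0367]
eef_rot: [0.489, 1.513, -0.488]
ft_force: [-0.1, 0.0, 8.5]
gripper_width: 0.0453
```

play_rows(plan=[[40, -0.5, 0, 0, 0, 0, 0], [40, -1, 0, 0, 0, 0, 0], [40, -1, 0, 0, 0, 0, 0], [40, -1, 0, 0, 0, 0, 0], [40, -1, 0, 0, 0, 0, 0], [40, -1, 0, 0, 0, 0, 0], [40, -0.5, 0, 0, 0, 0, 0], [40, 0, 0, 0, 0, 0, 0]])

```text
clock: 21.82
position: [0.6008, -0.0148, 0.1896]
eef_rot: [0.49, 1.51, -0.487]
ft_force: [0.9, -0.7, -1.4]
gripper_width: 0.0449
```

```bash
python3 - <<'E'
from h import *
togo(.6102,.2561,.066,54.25)
E
```

```text
t 21.82 p [ 0.6008 -0.0148  0.1896] yaw 54.22 tilt [ 0.005  0.    -1.   ] w 0.0449 f [ 0.9 -0.7 -1.4]
 togo units now-axes [ 4.95  9.   -6.05]  after-turn axes [ 4.94  9.01 -6.02] ax -0.0
```

play_rows(plan=[[40, 0, 0.75, -0.5, 0, 0, 0], [40, 0, 0.75, -0.5, 0, 0, 0], [40, 0, 0.75, -0.5, 0, 0, 0], [40, 0, 0.75, -0.5, 0, 0, 0], [40, 0, 0.75, -0.5, 0, 0, 0], [40, 0, 0.75, -0.5, 0, 0, 0], [40, 0, 0.75, -0.5, 0, 0, 0], [40, 0, 0.75, -0.5, 0, 0, 0]])

```text
clock: 22.48
position: [0.6055, 0.1663, 0.1853]
eef_rot: [0.488, 1.516, -0.489]
ft_force: [-0.1, 0.1, -1.3]
gripper_width: 0.0449
```

play_rows(plan=[[40, 0, 0.75, -0.5, 0, 0, 0], [40, 0, 0.75, -0.5, 0, 0, 0], [40, 0, 0.75, -0.5, 0, 0, 0], [40, 0, 0.76, -0.52, 0, 0, 0], [40, 0, 0, 0, 0, 0, 0], [40, 0.6, 0, 0, 0, 0, 0], [40, 0.6, 0, 0, 0, 0, 0], [40, 0.4, 0, 0, 0, 0, 0]])

```text
clock: 23.15
position: [0.6083, 0.2556, 0.1441]
eef_rot: [0.488, 1.516, -0.49]
ft_force: [-0.5, -0.6, -1.5]
gripper_width: 0.0449
```

play_rows(plan=[[40, 0, 0, 0, 0, 0, 0], [40, 0, 0, 0, 0, 0, 0], [40, 0, 0, 0, 0, 0, 0], [40, 0, 0, 0, 0, 0, 0], [40, 0, 0, 0, 0, 0, 0], [40, 0, 0, 0, 0, 0, 0], [40, 0, 0, 0, 0, 0, 0], [40, 0, 0, 0, 0, 0, 0]])

```text
clock: 23.82
position: [0.609, 0.256, 0.1457]
eef_rot: [0.489, 1.515, -0.489]
ft_force: [-0.2, -0.1, -1.7]
gripper_width: 0.0452
```

```bash
python3 - <<'E'
from h import *
togo(.6102,.2561,.066,54.25)
E
```

```text
t 23.82 p [0.609  0.256  0.1457] yaw 54.24 tilt [ 0.  0. -1.] w 0.0452 f [-0.2 -0.1 -1.7]
 togo units now-axes [3.19 0.03 0.04]  after-turn axes [3.19 0.03 0.04] ax -0.0
```

play_rows(plan=[[40, 0.5, 0.03, 0.04, 0, 0, 0], [40, 0.5, 0, 0, 0, 0, 0], [40, 0.5, 0, 0, 0, 0, 0], [40, 0.5, 0, 0, 0, 0, 0], [40, 0.5, 0, 0, 0, 0, 0], [40, 0.35, 0, 0, 0, 0, 0], [40, 0.3, 0, 0, 0, 0, 0], [40, 0, 0, 0, 0, 0, 0]])

```text
clock: 24.48
position: [0.6101, 0.2559, 0.0658]
eef_rot: [0.488, 1.515, -0.489]
ft_force: [0.4, 0.3, -1.4]
gripper_width: 0.045
```

play_rows(plan=[[40, 0, 0, 0, 0, 0, 0], [40, 0, 0, 0, 0, 0, 0], [40, 0, 0, 0, 0, 0, 0], [60, 0, 0, 0, 0, 0, 0], [60, 0, 0, 0, 0, 0, 0], [60, 0, 0, 0, 0, 0, 0], [60, 0, 0, 0, 0, 0, 0], [60, 0, 0, 0, 0, 0, 0]])

```text
clock: 25.15
position: [0.6102, 0.256, 0.0668]
eef_rot: [0.489, 1.515, -0.489]
ft_force: [0.2, -0.1, -0.4]
gripper_width: 0.0599
```

play_rows(plan=[[60, -1, 0, 0, 0, 0, 0], [60, -1, 0, 0, 0, 0, 0], [60, -1, 0, 0, 0, 0, 0], [60, -1, 0, 0, 0, 0, 0], [60, -1, 0, 0, 0, 0, 0], [60, -1, 0, 0, 0, 0, 0], [60, 0, 0, 0, 0, 0, 0], [60, 0, 0, 0, 0, 0, 0]])

```text
clock: 25.82
position: [0.6108, 0.2563, 0.2182]
eef_rot: [0.49, 1.513, -0.487]
ft_force: [0.4, -0.2, -0.9]
gripper_width: 0.0602
```

```bash
python3 - <<'E'
from h import *
for n in 'scene','side': look(n,{'red':.064},50)
look('wrist',{'red':.064,'yellow':.094,'green':.094,'blue':.094},20)
togo(.517,-.0167,.215,54.25)
E
```

```text
scene red 134 [262. 184.] @z [ 0.5163 -0.0167] @.054 [ 0.5094 -0.0296]
side red 239 [250. 221.] @z [ 0.5177 -0.0166] @.054 [ 0.5225 -0.0058]
wrist red 127 [148. 113.] @z [0.4832 0.2019] @.054 [0.481  0.1985]
wrist red 1352 [ 34. 246.] @z [ 0.5173 -0.0175] @.054 [ 0.5163 -0.0283]
wrist red 91 [278. 234.] @z [0.6778 0.2334] @.054 [0.6822 0.2311]
wrist yellow 1643 [261. 186.] @z [0.6096 0.2565] @.054 [0.6191 0.2498]
wrist green 593 [119.  86.] @z [0.4566 0.2072] @.054 [0.4431 0.193 ]
wrist green 114 [281. 113.] @z [0.5628 0.3138] @.054 [0.5653 0.3157]
wrist green 1802 [207. 137.] @z [0.5395 0.2435] @.054 [0.5384 0.2348]
wrist green 88 [162. 234.] @z [0.591  0.1383] @.054 [0.5977 0.1137]
wrist blue 1311 [218. 231.] @z [0.6231 0.1896] @.054 [0.6346 0.1728]
t 25.97 p [0.6098 0.2558 0.2158] yaw 54.24 tilt [-0.001 -0.001 -1.   ] w 0.06 f [ 0.1 -0.5  0.4]
 togo units now-axes [  0.04 -11.01   3.36]  after-turn axes [  0.03 -11.02   3.36] ax -0.0
```

play_rows(plan=[[62, 0, -0.95, 0.28, 0, 0, 0], [62, 0, -0.95, 0.28, 0, 0, 0], [62, 0, -0.95, 0.28, 0, 0, 0], [62, 0, -0.95, 0.28, 0, 0, 0], [62, 0, -0.95, 0.28, 0, 0, 0], [62, 0, -0.95, 0.28, 0, 0, 0], [62, 0, -0.95, 0.28, 0, 0, 0], [62, 0, -0.95, 0.28, 0, 0, 0]])

```text
clock: 26.63
position: [0.5437, 0.068, 0.2159]
eef_rot: [0.488, 1.516, -0.489]
ft_force: [0.4, -0.1, 0.1]
gripper_width: 0.0617
```

play_rows(plan=[[62, 0, -0.95, 0.28, 0, 0, 0], [62, 0, -0.95, 0.28, 0, 0, 0], [62, 0, -0.95, 0.28, 0, 0, 0], [62, 0, -0.56, 0.28, 0, 0, 0], [62, 0, 0, 0, 0, 0, 0], [62, 0, 0, 0, 0, 0, 0], [62, 0, 0, 0, 0, 0, 0], [62, 0, 0, 0, 0, 0, 0]])

```text
clock: 27.3
position: [0.5176, -0.0154, 0.2165]
eef_rot: [0.488, 1.516, -0.488]
ft_force: [-0.7, 0.4, -0.5]
gripper_width: 0.0621
```

```bash
python3 - <<'E'
from h import *
look('wrist',{'red':.064},20);togo(.517,-.0167,.035,54.25)
E
```

```text
wrist red 179 [416.  25.] @z [0.4804 0.1944] @.054 [0.4813 0.1999]
wrist red 1350 [259. 180.] @z [ 0.5177 -0.0167] @.054 [ 0.5198 -0.0183]
t 27.35 p [ 0.5176 -0.0154  0.2165] yaw 54.32 tilt [-0.  0. -1.] w 0.062 f [ 0.3 -0.5  0.1]
 togo units now-axes [ 7.26 -0.06  0.02]  after-turn axes [ 7.26 -0.05  0.01] ax 0.01
```

play_rows(plan=[[62, 1, -0.04, 0.02, 0, 0, 0], [62, 1, 0, 0, 0, 0, 0], [62, 1, 0, 0, 0, 0, 0], [62, 1, 0, 0, 0, 0, 0], [62, 1, 0, 0, 0, 0, 0], [62, 1, 0, 0, 0, 0, 0], [62, 0.84, 0, 0, 0, 0, 0], [62, 0.4, 0, 0, 0, 0, 0]])

```text
clock: 28.02
position: [0.5163, -0.0167, 0.0333]
eef_rot: [0.487, 1.518, -0.489]
ft_force: [-0.9, -0.5, -0.7]
gripper_width: 0.0625
```

play_rows(plan=[[62, 0, 0, 0, 0, 0, 0], [40, 0, 0, 0, 0, 0, 0], [40, 0, 0, 0, 0, 0, 0], [40, 0, 0, 0, 0, 0, 0], [40, 0, 0, 0, 0, 0, 0], [40, 0, 0, 0, 0, 0, 0], [40, 0, 0, 0, 0, 0, 0], [40, 0, 0, 0, 0, 0, 0]])

```text
clock: 28.68
position: [0.518, -0.0176, 0.0367]
eef_rot: [0.489, 1.513, -0.488]
ft_force: [-0.6, -0.5, 8.4]
gripper_width: 0.0449
```

play_rows(plan=[[40, -0.5, 0, 0, 0, 0, 0], [40, -1, 0, 0, 0, 0, 0], [40, -1, 0, 0, 0, 0, 0], [40, -1, 0, 0, 0, 0, 0], [40, -1, 0, 0, 0, 0, 0], [40, -1, 0, 0, 0, 0, 0], [40, -0.5, 0, 0, 0, 0, 0], [40, 0, 0, 0, 0, 0, 0]])

```text
clock: 29.35
position: [0.5186, -0.0176, 0.1888]
eef_rot: [0.49, 1.51, -0.488]
ft_force: [0.9, 0.4, -1.8]
gripper_width: 0.045
```

```bash
python3 - <<'E'
from h import *
togo(.5518,.1748,.066,54.25)
E
```

```text
t 29.35 p [ 0.5186 -0.0176  0.1888] yaw 54.22 tilt [ 0.005 -0.    -1.   ] w 0.045 f [ 0.9  0.4 -1.8]
 togo units now-axes [ 4.92  7.01 -3.44]  after-turn axes [ 4.91  7.02 -3.42] ax -0.01
```

play_rows(plan=[[40, 0, 0.7, -0.34, 0, 0, 0], [40, 0, 0.7, -0.34, 0, 0, 0], [40, 0, 0.7, -0.34, 0, 0, 0], [40, 0, 0.7, -0.34, 0, 0, 0], [40, 0, 0.7, -0.34, 0, 0, 0], [40, 0, 0.7, -0.34, 0, 0, 0], [40, 0, 0.7, -0.34, 0, 0, 0], [40, 0, 0.7, -0.34, 0, 0, 0]])

```text
clock: 30.02
position: [0.5437, 0.1366, 0.185]
eef_rot: [0.488, 1.516, -0.489]
ft_force: [-0.5, -0.2, -1.0]
gripper_width: 0.0451
```

play_rows(plan=[[40, 0, 0.7, -0.34, 0, 0, 0], [40, 0, 0.74, -0.34, 0, 0, 0], [40, 0, 0, 0, 0, 0, 0], [40, 0.6, 0, 0, 0, 0, 0], [40, 0.6, 0, 0, 0, 0, 0], [40, 0.4, 0, 0, 0, 0, 0], [40, 0, 0, 0, 0, 0, 0], [40, 0, 0, 0, 0, 0, 0]])

```text
clock: 30.68
position: [0.5509, 0.1747, 0.1454]
eef_rot: [0.488, 1.516, -0.49]
ft_force: [1.0, -0.3, -1.0]
gripper_width: 0.0451
```

play_rows(plan=[[40, 0, 0, 0, 0, 0, 0], [40, 0, 0, 0, 0, 0, 0], [40, 0, 0, 0, 0, 0, 0], [40, 0, 0, 0, 0, 0, 0], [40, 0, 0, 0, 0, 0, 0], [40, 0, 0, 0, 0, 0, 0], [40, 0, 0, 0, 0, 0, 0], [40, 0, 0, 0, 0, 0, 0]])

```text
clock: 31.35
position: [0.5512, 0.175, 0.1458]
eef_rot: [0.489, 1.515, -0.489]
ft_force: [0.3, 0.3, -2.3]
gripper_width: 0.0445
```

```bash
python3 - <<'E'
from h import *
togo(.5518,.1748,.066,54.25)
E
```

```text
t 31.35 p [0.5512 0.175  0.1458] yaw 54.24 tilt [ 0.  0. -1.] w 0.0445 f [ 0.3  0.3 -2.3]
 togo units now-axes [3.19 0.01 0.02]  after-turn axes [3.19 0.01 0.02] ax -0.0
```

play_rows(plan=[[40, 0.5, 0, 0.02, 0, 0, 0], [40, 0.5, 0, 0, 0, 0, 0], [40, 0.5, 0, 0, 0, 0, 0], [40, 0.5, 0, 0, 0, 0, 0], [40, 0.5, 0, 0, 0, 0, 0], [40, 0.35, 0, 0, 0, 0, 0], [40, 0.3, 0, 0, 0, 0, 0], [40, 0, 0, 0, 0, 0, 0]])

```text
clock: 32.02
position: [0.5514, 0.1746, 0.0658]
eef_rot: [0.488, 1.516, -0.489]
ft_force: [0.6, 0.6, -2.2]
gripper_width: 0.0455
```

play_rows(plan=[[40, 0, 0, 0, 0, 0, 0], [40, 0, 0, 0, 0, 0, 0], [40, 0, 0, 0, 0, 0, 0], [60, 0, 0, 0, 0, 0, 0], [60, 0, 0, 0, 0, 0, 0], [60, 0, 0, 0, 0, 0, 0], [60, 0, 0, 0, 0, 0, 0], [60, 0, 0, 0, 0, 0, 0]])

```text
clock: 32.68
position: [0.5517, 0.1747, 0.0671]
eef_rot: [0.489, 1.515, -0.489]
ft_force: [0.2, -0.2, 0.1]
gripper_width: 0.0602
```

play_rows(plan=[[60, -1, 0, 0, 0, 0, 0], [60, -1, 0, 0, 0, 0, 0], [60, -1, 0, 0, 0, 0, 0], [60, -1, 0, 0, 0, 0, 0], [60, -1, 0, 0, 0, 0, 0], [60, -1, 0, 0, 0, 0, 0], [60, -1, 0, 0, 0, 0, 0], [60, 0, 0, 0, 0, 0, 0]])

```text
clock: 33.35
position: [0.5532, 0.1754, 0.2467]
eef_rot: [0.492, 1.51, -0.486]
ft_force: [0.4, 0.4, 0.2]
gripper_width: 0.0602
```

```bash
python3 - <<'E'
from h import *
c,E=look('side',{'orange':.095},20);save(c,'sd4.png',(270,240,410,360),4)
c,E=look('scene',{'orange':.095},5)
look('wrist',{'red':.094,'yellow':.094,'green':.094,'blue':.094},200);c=read_camera('wrist');save(c,'w4.png')
togo(.5995,-.28,.24,80)
E
```

```text
side orange 544 [74. 32.] @z [0.2352 2.1617] @.054 [0.2372 2.3534]
side orange 958 [77. 95.] @z [0.1695 1.0034] @.054 [0.1671 1.1179]
side orange 485 [179. 104.] @z [0.5412 0.7372] @.054 [0.5635 0.8339]
side orange 2742 [403. 153.] @z [1.0997 0.0584] @.054 [1.1592 0.1099]
side orange 480 [326. 274.] @z [ 0.5814 -0.2768] @.054 [ 0.6064 -0.2476]
side orange 80 [283. 290.] @z [ 0.4755 -0.2768] @.054 [ 0.4934 -0.2477]
side orange 42 [362. 307.] @z [ 0.5983 -0.3783] @.054 [ 0.6244 -0.3559]
scene orange 653 [174.  39.] @z [ 0.1422 -2.1914] @.054 [ 0.089  -2.3859]
scene orange 639 [191.  86.] @z [ 0.4161 -1.0075] @.054 [ 0.3804 -1.1262]
scene orange 20 [149.  80.] @z [ 0.5891 -1.2338] @.054 [ 0.5644 -1.367 ]
scene orange 740 [ 47. 145.] @z [ 1.1408 -0.6535] @.054 [ 1.1515 -0.7495]
scene orange 168 [214. 149.] @z [ 0.5808 -0.2769] @.054 [ 0.5556 -0.3488]
scene orange 44 [239. 166.] @z [ 0.5543 -0.1138] @.054 [ 0.5274 -0.1753]
scene orange 7 [194. 169.] @z [ 0.6998 -0.1745] @.054 [ 0.6823 -0.2399]
wrist red 1349 [260. 179.] @z [0.5512 0.1749] @.054 [0.5599 0.1687]
wrist yellow 1463 [351. 179.] @z [0.6097 0.2571] @.054 [0.6264 0.2621]
wrist green 462 [218.  87.] @z [0.4486 0.1963] @.054 [0.4431 0.193 ]
wrist green 1490 [307. 134.] @z [0.5402 0.2445] @.054 [0.5473 0.2478]
wrist blue 1214 [305. 222.] @z [0.6235 0.1879] @.054 [0.6421 0.1835]
t 33.55 p [0.5512 0.1745 0.2412] yaw 54.24 tilt [-0.001 -0.    -1.   ] w 0.06 f [ 0.2 -0.2 -0.5]
 togo units now-axes [  0.05 -13.62  12.19]  after-turn axes [  0.05 -17.57   5.06] ax -4.29
```

View pics/w4.png

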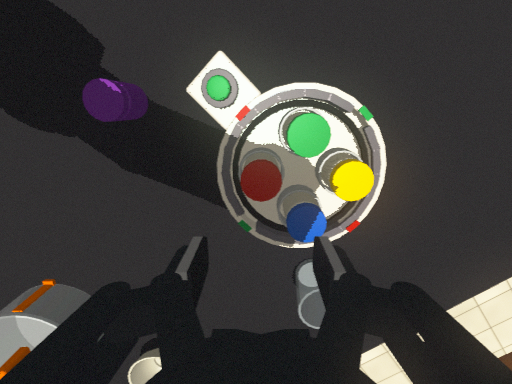

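View pics/sd4.png

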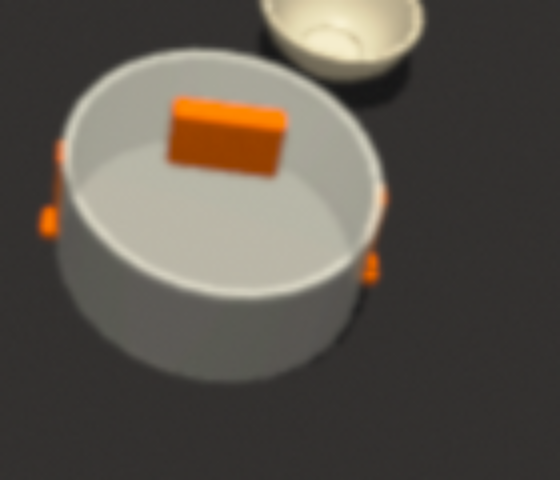

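All four jars stand in wells. In the wrist view they are red (260,179), green (307,134), yellow (351,179) and blue (305,222). The cover was knocked about 3 cm and its handle is now at about (0.581, -0.277). I'll move above it.

play_rows(plan=[[60, 0, -0.7, 0.58, 0, 0, 0], [60, 0, -0.7, 0.58, 0, 0, 0], [60, 0, -0.7, 0.58, 0, 0, 0], [60, 0, -0.7, 0.58, 0, 0, 0], [60, 0, -0.7, 0.58, 0, 0, 0], [60, 0, -0.7, 0.58, 0, 0, 0], [60, 0, -0.7, 0.58, 0, 0, 0], [60, 0, -0.7, 0.58, 0, 0, 0]])

```text
clock: 34.22
position: [0.5634, -0.0079, 0.2409]
eef_rot: [0.488, 1.517, -0.489]
ft_force: [-0.2, -0.6, -0.9]
gripper_width: 0.0599
```

play_rows(plan=[[60, 0, -0.7, 0.58, 0, 0, 0], [60, 0, -0.7, 0.58, 0, 0, 0], [60, 0, -0.7, 0.58, 0, 0, 0], [60, 0, -0.7, 0.58, 0, 0, 0], [60, 0, -0.7, 0.58, 0, 0, 0], [60, 0, -0.7, 0.58, 0, 0, 0], [60, 0, -0.7, 0.58, 0, 0, 0], [60, 0, -0.7, 0.58, 0, 0, 0]])

```text
clock: 34.88
position: [0.5757, -0.1891, 0.2408]
eef_rot: [0.489, 1.517, -0.489]
ft_force: [0.3, 0.1, -0.1]
gripper_width: 0.0599
```

play_rows(plan=[[60, 0, -0.7, 0.58, 0, 0, 0], [60, 0, -0.7, 0.58, 0, 0, 0], [60, 0, -0.7, 0.58, 0, 0, 0], [60, 0, -0.7, 0.5, 0, 0, 0], [60, 0, 0, 0, 0, 0, 0], [60, 0, 0, 0, 0, 0, 0], [60, 0, 0, 0, 0, 0, 0], [60, 0, 0, 0, 0, 0, 0]])

```text
clock: 35.55
position: [0.5809, -0.2765, 0.2416]
eef_rot: [0.488, 1.516, -0.487]
ft_force: [0.1, -1.0, 0.1]
gripper_width: 0.06
```

```bash
python3 - <<'E'
from h import *
c,E=look('wrist',{'orange':.114},20);save(c,'w5.png')
for n in 'scene','side': look(n,{'orange':.095},100)
togo(.581,-.277,.078,54.25);print(read_state()['joint_positions'].round(2))
E
```

```text
wrist orange 73 [260.  96.] @z [ 0.5098 -0.2258] @.054 [ 0.5081 -0.2246]
wrist orange 728 [262. 182.] @z [ 0.5784 -0.2727] @.054 [ 0.5919 -0.2819]
wrist orange 189 [506. 358.] @z [ 0.9568 -0.1525] @.054 [ 1.0541 -0.1351]
scene orange 420 [160.  40.] @z [ 0.2597 -2.2021] @.054 [ 0.2139 -2.3973]
scene orange 101 [221.  79.] @z [ 0.2324 -1.019 ] @.054 [ 0.1849 -1.1384]
scene orange 412 [178.  88.] @z [ 0.4902 -1.0072] @.054 [ 0.4593 -1.1259]
scene orange 745 [ 47. 145.] @z [ 1.1406 -0.6535] @.054 [ 1.1512 -0.7495]
scene orange 144 [214. 149.] @z [ 0.5834 -0.2709] @.054 [ 0.5584 -0.3425]
side orange 355 [81. 31.] @z [0.2766 2.1677] @.054 [0.2813 2.3597]
side orange 871 [80. 95.] @z [0.1822 1.0039] @.054 [0.1806 1.1184]
side orange 465 [179. 104.] @z [0.5402 0.738 ] @.054 [0.5625 0.8348]
side orange 508 [294. 100.] @z [0.991  0.5828] @.054 [1.0433 0.6692]
side orange 1699 [451. 179.] @z [ 1.118  -0.1194] @.054 [ 1.1788 -0.0798]
side orange 452 [326. 274.] @z [ 0.5804 -0.2776] @.054 [ 0.6054 -0.2485]
t 35.7 p [ 0.5809 -0.2769  0.242 ] yaw 54.3 tilt [-0.  0. -1.] w 0.0599 f [-0.3  0.3  0.8]
 togo units now-axes [ 6.56 -0.    0.01]  after-turn axes [ 6.56 -0.    0.  ] ax 0.01
[ 0.45  0.54 -0.15  1.53  0.09  1.07  1.23]
```

View pics/w5.png

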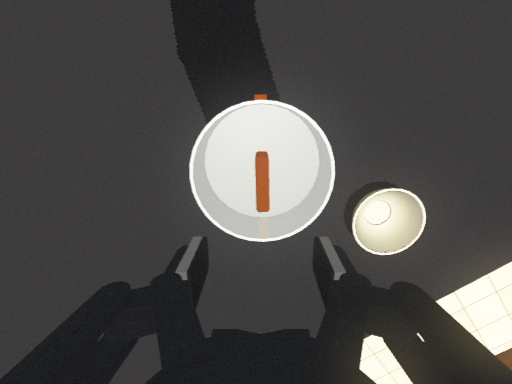

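play_rows(plan=[[50, 1, 0.04, -0.04, 0, 0, 0], [50, 1, 0, 0, 0, 0, 0], [50, 1, 0, 0, 0, 0, 0], [50, 1, 0, 0, 0, 0, 0], [50, 1, 0, 0, 0, 0, 0], [50, 0.8, 0, 0, 0, 0, 0], [50, 0.45, 0, 0, 0, 0, 0], [50, 0.23, 0, 0, 0, 0, 0]])

```text
clock: 36.37
position: [0.5801, -0.2756, 0.0786]
eef_rot: [0.489, 1.517, -0.488]
ft_force: [-0.2, -0.9, -0.0]
gripper_width: 0.0498
```

play_rows(plan=[[50, 0, 0, 0, 0, 0, 0], [50, 0, 0, 0, 0, 0, 0], [8, 0, 0, 0, 0, 0, 0], [8, 0, 0, 0, 0, 0, 0], [8, 0, 0, 0, 0, 0, 0], [8, 0, 0, 0, 0, 0, 0], [8, 0, 0, 0, 0, 0, 0], [8, 0, 0, 0, 0, 0, 0]], force=80)

```text
clock: 37.03
position: [0.5812, -0.2764, 0.0812]
eef_rot: [0.489, 1.513, -0.489]
ft_force: [-0.5, 0.1, 7.9]
gripper_width: 0.0128
```

play_rows(plan=[[8, 0, 0, 0, 0, 0, 0], [8, 0, 0, 0, 0, 0, 0], [8, 0, 0, 0, 0, 0, 0], [8, 0, 0, 0, 0, 0, 0], [8, 0, 0, 0, 0, 0, 0], [8, 0, 0, 0, 0, 0, 0], [8, 0, 0, 0, 0, 0, 0], [8, 0, 0, 0, 0, 0, 0]])

```text
clock: 37.7
position: [0.5812, -0.2764, 0.0812]
eef_rot: [0.489, 1.513, -0.489]
ft_force: [-1.5, 1.0, 7.3]
gripper_width: 0.0129
```

```bash
python3 - <<'E'
from h import *
togo(.581,-.277,.23,54.25);c,E=look('wrist',{'orange':.114},20);save(c,'w6.png',(160,60,360,340),2)
E
```

```text
t 37.7 p [ 0.5812 -0.2764  0.0812] yaw 54.24 tilt [ 0.002 -0.001 -1.   ] w 0.0129 f [-1.5  1.   7.3]
 togo units now-axes [-5.95 -0.02  0.02]  after-turn axes [-5.95 -0.02  0.01] ax -0.0
wrist orange 177 [259.  87.] @z [ 0.5118 -0.2272] @.054 [ 0.5087 -0.2252]
wrist orange 3702 [260. 260.] @z [ 0.5728 -0.2708] @.054 [ 0.6029 -0.2924]
```

View pics/w6.png

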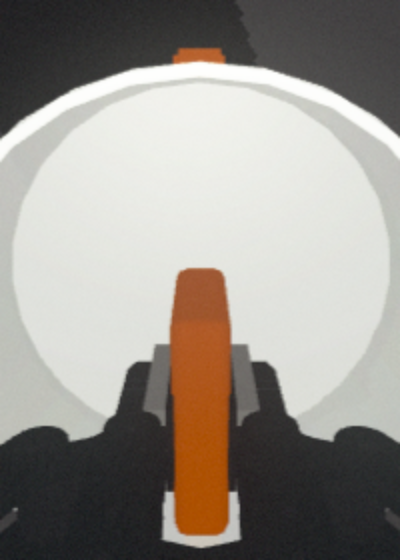

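```bash
python3 - <<'E'
from h import *
s=read_state();c=read_camera('wrist');E=ext('wrist',c,s);M=R.from_rotvec(s['eef_rot']).as_matrix()
for p in [(261,220),(261,327.5)]:
    print(((M.T@(ray(p,c,E,.114)-s['position']))*1000).round(1))
# rim top-near edge and cover top disc front
p=(260,92); print('rim near',((M.T@(ray(p,c,E,.073)-s['position']))*1000).round(1))
a=9.25; print(np.array([.581,.2154]))
togo(.581,.2154,.25,9.25)
E
```

```text
[-32.9   0.2 -30.4]
[-32.8   0.3  28.9]
rim near [  8.   -0.3 -85.3]
[0.581  0.2154]
t 37.8 p [ 0.5812 -0.2765  0.0812] yaw 54.23 tilt [ 0.002 -0.001 -1.   ] w 0.013 f [-0.8  0.6  8.4]
 togo units now-axes [ -6.76  15.96 -11.5 ]  after-turn axes [ -6.75   3.16 -19.42] ax 7.5
```

play_rows(plan=[[8, -0.3, 0, 0, 0, 0, 0], [8, -0.6, 0, 0, 0, 0, 0], [8, -1, 0, 0, 0, 0, 0], [8, -1, 0, 0, 0, 0, 0], [8, -1, 0, 0, 0, 0, 0], [8, -1, 0, 0, 0, 0, 0], [8, -1, 0, 0, 0, 0, 0], [8, -0.85, 0, 0, 0, 0, 0]])

```text
clock: 38.47
position: [0.5805, -0.2763, 0.2512]
eef_rot: [0.489, 1.514, -0.489]
ft_force: [-0.1, -0.4, -2.9]
gripper_width: 0.013
```

play_rows(plan=[[8, 0, 0, 0, 0.5, 0, 0], [8, 0, 0, 0, 1, 0, 0], [8, 0, 0, 0, 1, 0, 0], [8, 0, 0, 0, 1, 0, 0], [8, 0, 0, 0, 1, 0, 0], [8, 0, 0, 0, 1, 0, 0], [8, 0, 0, 0, 1, 0, 0], [8, 0, 0, 0, 1, 0, 0]])

```text
clock: 39.13
position: [0.5803, -0.2761, 0.2493]
eef_rot: [1.094, 1.279, -1.093]
ft_force: [0.7, 0.6, -3.2]
gripper_width: 0.0133
```

play_rows(plan=[[8, 0, 0.04, -0.3, 0, 0, 0], [8, 0, 0.1, -0.7, 0, 0, 0], [8, 0, 0.15, -0.9, 0, 0, 0], [8, 0, 0.15, -0.9, 0, 0, 0], [8, 0, 0.15, -0.9, 0, 0, 0], [8, 0, 0.15, -0.9, 0, 0, 0], [8, 0, 0.15, -0.9, 0, 0, 0], [8, 0, 0.15, -0.9, 0, 0, 0]])

```text
clock: 39.8
position: [0.5801, -0.1124, 0.2492]
eef_rot: [1.086, 1.283, -1.086]
ft_force: [1.0, -0.3, -3.1]
gripper_width: 0.0128
```

play_rows(plan=[[8, 0, 0.15, -0.9, 0, 0, 0], [8, 0, 0.15, -0.9, 0, 0, 0], [8, 0, 0.15, -0.9, 0, 0, 0], [8, 0, 0.15, -0.9, 0, 0, 0], [8, 0, 0.15, -0.9, 0, 0, 0], [8, 0, 0.15, -0.9, 0, 0, 0], [8, 0, 0.15, -0.9, 0, 0, 0], [8, 0, 0.15, -0.9, 0, 0, 0]])

```text
clock: 40.47
position: [0.5807, 0.07, 0.2493]
eef_rot: [1.086, 1.283, -1.086]
ft_force: [0.8, 0.4, -2.3]
gripper_width: 0.0131
```

play_rows(plan=[[8, 0, 0.15, -0.9, 0, 0, 0], [8, 0, 0.15, -0.9, 0, 0, 0], [8, 0, 0.15, -0.9, 0, 0, 0], [8, 0, 0.15, -0.9, 0, 0, 0], [8, 0, 0.1, -0.9, 0, 0, 0], [8, 0, 0.1, -0.5, 0, 0, 0], [8, 0, 0, 0, 0, 0, 0], [8, 0, 0, 0, 0, 0, 0]])

```text
clock: 41.13
position: [0.5806, 0.1953, 0.2489]
eef_rot: [1.087, 1.282, -1.087]
ft_force: [0.3, -0.0, -3.6]
gripper_width: 0.0134
```

```bash
python3 - <<'E'
from h import *
togo(.581,.2154,.1275,9.25);c,E=look('wrist',{'red':.054,'green':.054,'orange':.254},20);save(c,'w7.png')
print(read_state()['joint_positions'].round(2))
E
```

```text
t 41.13 p [0.5806 0.1953 0.2489] yaw 9.42 tilt [-0. -0. -1.] w 0.0134 f [ 0.3 -0.  -3.6]
 togo units now-axes [ 4.86  0.15 -0.79]  after-turn axes [ 4.86  0.14 -0.79] ax 0.03
wrist green 120 [264.  66.] @z [0.5649 0.3157] @.054 [0.5649 0.3157]
wrist orange 36 [258.  85.] @z [0.5652 0.2814] @.054 [0.5614 0.2948]
wrist orange 3674 [260. 261.] @z [0.5817 0.1879] @.054 [0.6018 0.0658]
[-0.38  0.48 -0.06  1.61  0.03  1.04 -0.28]
```

View pics/w7.png

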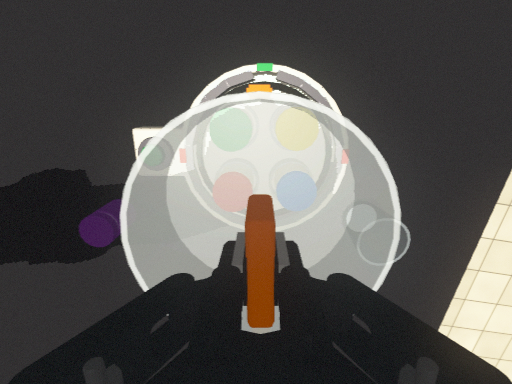

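play_rows(plan=[[8, 0, 0.07, -0.4, 0, 0, 0], [8, 0, 0.07, -0.39, 0, 0, 0], [8, 0.5, 0, 0, 0.03, 0, 0], [8, 0.8, 0, 0, 0, 0, 0], [8, 0.8, 0, 0, 0, 0, 0], [8, 0.8, 0, 0, 0, 0, 0], [8, 0.6, 0, 0, 0, 0, 0], [8, 0.3, 0, 0, 0, 0, 0]])

```text
clock: 41.85
position: [0.5805, 0.2152, 0.1519]
eef_rot: [1.09, 1.281, -1.093]
ft_force: [-0.3, 0.8, -2.8]
gripper_width: 0.0131
```

play_rows(plan=[[8, 0, 0, 0, 0, 0, 0], [8, 0, 0, 0, 0, 0, 0], [8, 0, 0, 0, 0, 0, 0], [8, 0, 0, 0, 0, 0, 0], [8, 0, 0, 0, 0, 0, 0], [8, 0, 0, 0, 0, 0, 0], [8, 0, 0, 0, 0, 0, 0], [8, 0, 0, 0, 0, 0, 0]])

```text
clock: 42.52
position: [0.5813, 0.215, 0.154]
eef_rot: [1.092, 1.28, -1.092]
ft_force: [-0.3, -0.3, -2.4]
gripper_width: 0.0128
```

```bash
python3 - <<'E'
from h import *
togo(.581,.2154,.1275,9.25);c,E=look('wrist',{'green':.054},20);save(c,'w8.png',(160,50,360,200),4)
E
```

```text
t 42.52 p [0.5813 0.215  0.154 ] yaw 9.06 tilt [ 0.  0. -1.] w 0.0128 f [-0.3 -0.3 -2.4]
 togo units now-axes [ 1.06 -0.01 -0.02]  after-turn axes [ 1.06 -0.01 -0.02] ax -0.03
wrist green 204 [260.  76.] @z [0.5652 0.3154] @.054 [0.5652 0.3154]
wrist green 603 [110. 193.] @z [0.4417 0.1933] @.054 [0.4417 0.1933]
```

View pics/w8.png

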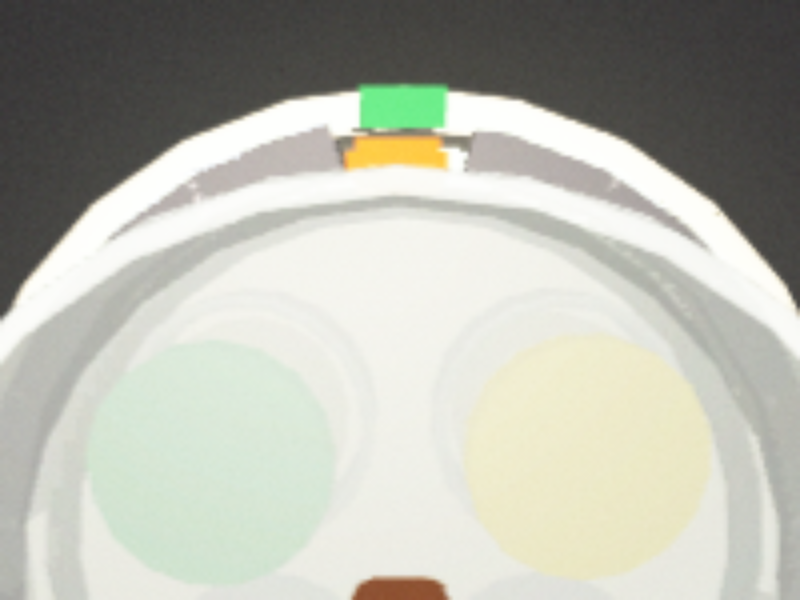

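play_rows(plan=[[8, 0.2, 0.02, -0.02, 0, 0, 0], [8, 0.2, 0, 0, 0, 0, 0], [8, 0.2, 0, 0, 0, 0, 0], [8, 0.15, 0, 0, 0, 0, 0], [8, 0.15, 0, 0, 0, 0, 0], [8, 0.1, 0, 0, 0, 0, 0], [8, 0.05, 0, 0, 0, 0, 0], [8, 0, 0, 0, 0, 0, 0]])

```text
clock: 43.23
position: [0.5814, 0.2155, 0.1274]
eef_rot: [1.092, 1.28, -1.092]
ft_force: [0.3, 0.2, -2.4]
gripper_width: 0.013
```

play_rows(plan=[[8, 0, 0, 0, 0, 0, 0], [8, 0, 0, 0, 0, 0, 0], [8, 0, 0, 0, 0, 0, 0], [8, 0, 0, 0, 0, 0, 0], [8, 0, 0, 0, 0, 0, 0], [8, 0, 0, 0, 0, 0, 0], [8, 0, 0, 0, 0, 0, 0], [8, 0, 0, 0, 0, 0, 0]])

```text
clock: 43.9
position: [0.5816, 0.2156, 0.1276]
eef_rot: [1.092, 1.28, -1.092]
ft_force: [-0.3, 0.4, -3.1]
gripper_width: 0.013
```

```bash
python3 - <<'E'
from h import *
s=read_state();togo(.581,.2154,.119,9.25);print(s['torque'].round(2))
E
```

```text
t 43.9 p [0.5816 0.2156 0.1276] yaw 9.06 tilt [ 0.  0. -1.] w 0.013 f [-0.3  0.4 -3.1]
 togo units now-axes [ 0.34 -0.03  0.  ]  after-turn axes [ 0.34 -0.03  0.  ] ax -0.03
[-0.03  0.    0.01]
```

play_rows(plan=[[8, 0.08, -0.02, 0, 0, 0, 0], [8, 0.08, 0, 0, 0, 0, 0], [8, 0.08, 0, 0, 0, 0, 0], [8, 0.06, 0, 0, 0, 0, 0], [8, 0.05, 0, 0, 0, 0, 0], [8, 0, 0, 0, 0, 0, 0], [8, 0, 0, 0, 0, 0, 0], [8, 0, 0, 0, 0, 0, 0]])

```text
clock: 44.57
position: [0.5815, 0.2156, 0.119]
eef_rot: [1.093, 1.279, -1.091]
ft_force: [4.5, 1.2, 4.7]
gripper_width: 0.0132
```

```bash
python3 - <<'E'
from h import *
s=read_state();togo(.581,.2154,.119,9.25);print(s['torque'].round(2))
c=read_camera('wrist');save(c,'w9.png',(160,50,360,200),4)
E
```

```text
t 44.57 p [0.5815 0.2156 0.119 ] yaw 9.05 tilt [ 0.001  0.    -1.   ] w 0.0132 f [4.5 1.2 4.7]
 togo units now-axes [ 0.   -0.02  0.01]  after-turn axes [ 0.   -0.02  0.01] ax -0.03
[ 0.21 -0.98  0.09]
```

View pics/w9.png

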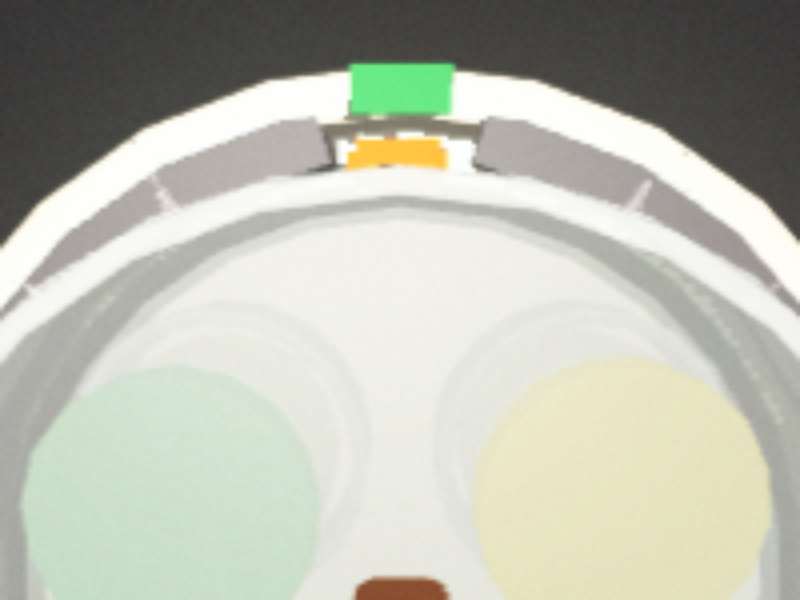

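play_rows(plan=[[8, 0, 0.05, 0, 0, 0, 0], [8, 0, 0, 0, 0, 0, 0], [8, 0, 0, 0, 0, 0, 0], [8, 0, 0, 0, 0, 0, 0], [8, 0, 0, 0, 0, 0, 0], [8, 0, 0, 0, 0, 0, 0], [8, 0, 0, 0, 0, 0, 0], [8, 0, 0, 0, 0, 0, 0]])

```text
clock: 45.28
position: [0.5821, 0.2156, 0.1187]
eef_rot: [1.092, 1.28, -1.092]
ft_force: [-3.6, 1.0, 5.0]
gripper_width: 0.0128
```

```bash
python3 - <<'E'
from h import *
s=read_state();togo(.581,.2154,.119,9.25);print(s['torque'].round(2))
E
```

```text
t 45.28 p [0.5821 0.2156 0.1187] yaw 9.06 tilt [-0. -0. -1.] w 0.0128 f [-3.6  1.   5. ]
 togo units now-axes [-0.01 -0.05  0.  ]  after-turn axes [-0.01 -0.05  0.  ] ax -0.03
[0.03 0.83 0.01]
```

play_rows(plan=[[8, 0, -0.02, 0, 0.3, 0, 0], [8, 0, 0, 0, 0.6, 0, 0], [8, 0, 0, 0, 0.6, 0, 0], [8, 0, 0, 0, 0.6, 0, 0], [8, 0, 0, 0, 0.6, 0, 0], [8, 0, 0, 0, 0.3, 0, 0], [8, 0, 0, 0, 0, 0, 0], [8, 0, 0, 0, 0, 0, 0]])

```text
clock: 45.95
position: [0.5825, 0.2155, 0.119]
eef_rot: [1.323, 1.131, -1.321]
ft_force: [1.5, -0.4, 3.6]
gripper_width: 0.0129
```

```bash
python3 - <<'E'
from h import *
s=read_state();togo(.5815,.2155,.119,-80.75);print(s['torque'].round(2),s['joint_positions'].round(2))
E
```

```text
t 45.95 p [0.5825 0.2155 0.119 ] yaw -8.88 tilt [ 0.001  0.    -1.   ] w 0.0129 f [ 1.5 -0.4  3.6]
 togo units now-axes [ 0.   -0.04  0.01]  after-turn axes [ 0.   -0.    0.04] ax 11.98
[-0.06 -0.38 -0.08] [-0.47  0.65  0.02  1.71 -0.02  0.79 -0.59]
```

play_rows(plan=[[8, 0, -0.03, 0, 0.6, 0, 0], [8, 0, 0, 0, 0.8, 0, 0], [8, 0, 0, 0, 0.8, 0, 0], [8, 0, 0, 0, 0.8, 0, 0], [8, 0, 0, 0, 0.8, 0, 0], [8, 0, 0, 0, 0.8, 0, 0], [8, 0, 0, 0, 0.8, 0, 0], [8, 0, 0, 0, 0.6, 0, 0]])

```text
clock: 46.62
position: [0.5814, 0.2157, 0.1189]
eef_rot: [1.762, 0.727, -1.761]
ft_force: [0.3, -0.6, 4.2]
gripper_width: 0.013
```

play_rows(plan=[[8, 0, 0, 0, 0.6, 0, 0], [8, 0, 0, 0, 0.8, 0, 0], [8, 0, 0, 0, 0.8, 0, 0], [8, 0, 0, 0, 0.8, 0, 0], [8, 0, 0, 0, 0.8, 0, 0], [8, 0, 0, 0, 0.7, 0, 0], [8, 0, 0, 0, 0.5, 0, 0], [8, 0, 0, 0, 0, 0, 0]])

```text
clock: 47.28
position: [0.5813, 0.2157, 0.1188]
eef_rot: [2.082, 0.274, -2.081]
ft_force: [0.1, 1.0, 4.9]
gripper_width: 0.0133
```

```bash
python3 - <<'E'
from h import *
s=read_state();togo(.5815,.2155,.119,-80.75);print(s['torque'].round(2),s['joint_positions'].round(2))
c=read_camera('wrist');save(c,'w10.png',(130,50,390,245),3)
E
```

```text
t 47.28 p [0.5813 0.2157 0.1188] yaw -75.01 tilt [ 0. -0. -1.] w 0.0133 f [0.1 1.  4.9]
 togo units now-axes [-0.01  0.01 -0.01]  after-turn axes [-0.01  0.01 -0.01] ax 0.96
[-0.04  0.01 -0.03] [-0.67  0.68  0.33  1.72 -0.29  0.79 -1.51]
```

View pics/w10.png

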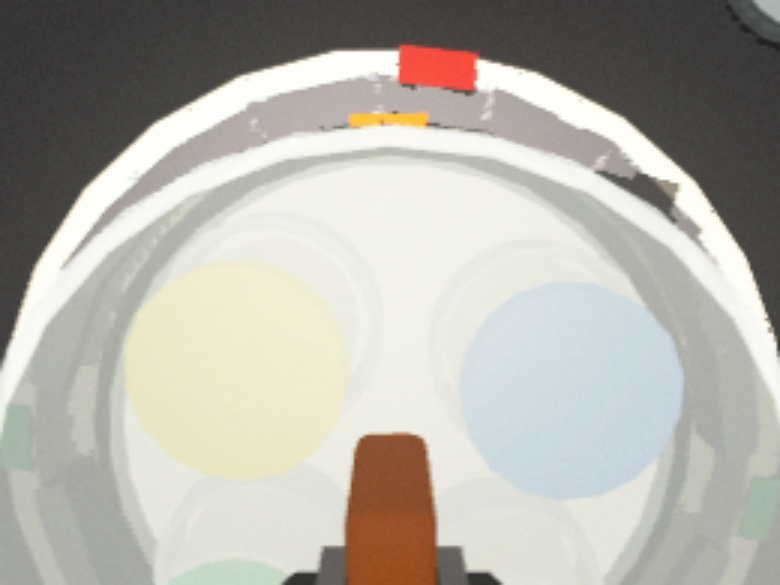

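play_rows(plan=[[8, 0, 0, 0, 0.4, 0, 0], [8, 0, 0, 0, 0.4, 0, 0], [8, 0, 0, 0, 0.2, 0, 0], [8, 0, 0, 0, 0.1, 0, 0], [8, 0, 0, 0, 0, 0, 0], [8, 0, 0, 0, 0, 0, 0], [8, 0, 0, 0, 0, 0, 0], [8, 0, 0, 0, 0, 0, 0]])

```text
clock: 48.0
position: [0.5812, 0.2157, 0.1188]
eef_rot: [2.144, 0.159, -2.144]
ft_force: [-0.4, -1.1, 4.6]
gripper_width: 0.0128
```

```bash
python3 - <<'E'
from h import *
s=read_state();togo(.5815,.2155,.119,-80.75);print(s['torque'].round(2))
E
```

```text
t 48.0 p [0.5812 0.2157 0.1188] yaw -81.5 tilt [ 0.  0. -1.] w 0.0128 f [-0.4 -1.1  4.6]
 togo units now-axes [-0.01  0.01 -0.01]  after-turn axes [-0.01  0.01 -0.01] ax -0.12
[-0.11 -0.04  0.29]
```

play_rows(plan=[[8, -0.04, 0, 0, -0.05, 0, 0], [8, -0.04, 0, 0, 0, 0, 0], [8, -0.04, 0, 0, 0, 0, 0], [8, -0.04, 0, 0, 0, 0, 0], [8, -0.04, 0, 0, 0, 0, 0], [8, 0, 0, 0, 0, 0, 0], [8, 0, 0, 0, 0, 0, 0], [8, 0, 0, 0, 0, 0, 0]])

```text
clock: 48.67
position: [0.5812, 0.2157, 0.1238]
eef_rot: [2.142, 0.164, -2.142]
ft_force: [2.2, 0.2, 2.9]
gripper_width: 0.0129
```

```bash
python3 - <<'E'
from h import *
s=read_state();togo(.5815,.2155,.119,-80.75);print(s['torque'].round(2))
E
```

```text
t 48.67 p [0.5812 0.2157 0.1238] yaw -81.24 tilt [ 0. -0. -1.] w 0.0129 f [2.2 0.2 2.9]
 togo units now-axes [ 0.19  0.01 -0.01]  after-turn axes [ 0.19  0.01 -0.01] ax -0.08
[-0.18 -0.32  0.03]
```

play_rows(plan=[[8, -0.04, 0, 0, 0, 0, 0], [8, -0.04, 0, 0, 0, 0, 0], [8, 0, 0, 0, 0, 0, 0], [8, 0, 0, 0, 0, 0, 0], [8, 0, 0, 0, 0, 0, 0], [8, 0, 0, 0, 0, 0, 0], [8, 0, 0, 0, 0, 0, 0], [8, 0, 0, 0, 0, 0, 0]])

```text
clock: 49.33
position: [0.5811, 0.2156, 0.1244]
eef_rot: [2.141, 0.163, -2.142]
ft_force: [10.5, 1.7, -22.5]
gripper_width: 0.0129
```

play_rows(plan=[[8, 0.08, 0, 0, 0, 0, 0], [8, 0, 0, 0, 0, 0, 0], [8, 0, 0, 0, 0, 0, 0], [35, 0, 0, 0, 0, 0, 0], [35, 0, 0, 0, 0, 0, 0], [35, 0, 0, 0, 0, 0, 0], [35, 0, 0, 0, 0, 0, 0], [35, 0, 0, 0, 0, 0, 0]])

```text
clock: 50.0
position: [0.581, 0.2158, 0.1238]
eef_rot: [2.142, 0.164, -2.142]
ft_force: [-0.3, -0.5, 0.7]
gripper_width: 0.035
```

play_rows(plan=[[35, -0.5, 0, 0, 0, 0, 0], [35, -1, 0, 0, 0, 0, 0], [35, -1, 0, 0, 0, 0, 0], [35, -1, 0, 0, 0, 0, 0], [35, -1, 0, 0, 0, 0, 0], [0, 0, 0, 0, 0, 0, 0], [0, 0, 0, 0, 0, 0, 0], [0, 0, 0, 0, 0, 0, 0]])

```text
clock: 50.67
position: [0.5808, 0.2157, 0.2363]
eef_rot: [2.142, 0.164, -2.142]
ft_force: [-0.1, 0.2, 0.4]
gripper_width: 0.0007
```

```bash
python3 - <<'E'
from h import *
c,E=look('wrist',{'orange':.156,'red':.054,'green':.044},20);save(c,'w11.png')
look('side',{'orange':.14,'green':.044},40);look('scene',{'orange':.14,'green':.044},40)
togo(.4429,.193,.07,-80.75)
E
```

```text
wrist orange 1041 [260. 194.] @z [0.5863 0.2163] @.054 [0.5536 0.2113]
wrist red 127 [260.  83.] @z [0.6822 0.2315] @.054 [0.6822 0.2315]
wrist green 22 [346. 171.] @z [0.598  0.1079] @.054 [0.5998 0.1114]
side orange 532 [75. 32.] @z [0.2357 1.9508] @.054 [0.2402 2.3527]
side orange 942 [77. 95.] @z [0.1738 0.8774] @.054 [0.169  1.1174]
side orange 476 [179. 104.] @z [0.5165 0.6303] @.054 [0.5633 0.833 ]
side orange 2743 [403. 153.] @z [1.0343 0.002 ] @.054 [1.1592 0.1101]
side orange 239 [238. 152.] @z [0.5792 0.2085] @.054 [0.6354 0.3477]
side orange 50 [213. 177.] @z [0.4667 0.1102] @.054 [0.506  0.2346]
side green 93 [90.  8.] @z [0.4245 3.2634] @.054 [0.4212 3.2037]
side green 315 [110.  46.] @z [0.4208 1.9328] @.054 [0.4176 1.8931]
side green 86 [76. 47.] @z [0.2223 1.9993] @.054 [0.2221 1.9585]
side green 46 [59. 49.] @z [0.1233 1.9783] @.054 [0.1245 1.9379]
side green 49 [198. 190.] @z [0.4436 0.2003] @.054 [0.44   0.1866]
scene orange 655 [174.  39.] @z [ 0.2023 -1.9761] @.054 [ 0.0908 -2.3839]
scene orange 644 [191.  86.] @z [ 0.4554 -0.8764] @.054 [ 0.3804 -1.1253]
scene orange 748 [ 47. 145.] @z [ 1.1279 -0.5484] @.054 [ 1.1501 -0.75  ]
scene orange 218 [282. 211.] @z [0.5844 0.2221] @.054 [0.5281 0.1318]
scene orange 56 [258. 239.] @z [0.6937 0.2855] @.054 [0.6533 0.2044]
t 50.82 p [0.5807 0.2156 0.2355] yaw -81.25 tilt [-0.001 -0.001 -1.   ] w -0.0 f [-0.1 -0.1  0.4]
 togo units now-axes [6.63 0.05 5.58]  after-turn axes [6.62 0.   5.59] ax -0.08
```

View pics/w11.png

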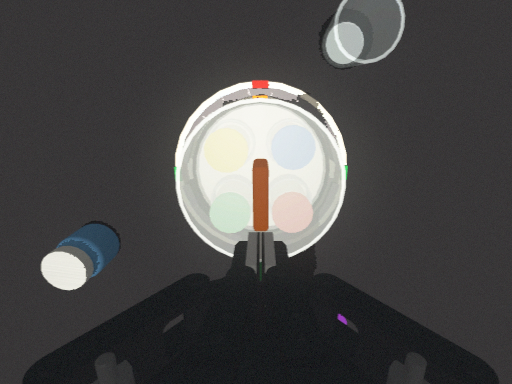

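play_rows(plan=[[0, 0, 0, 0.8, 0, 0, 0], [0, 0, 0, 0.8, 0, 0, 0], [0, 0, 0, 0.8, 0, 0, 0], [0, 0, 0, 0.8, 0, 0, 0], [0, 0, 0, 0.8, 0, 0, 0], [0, 0, 0, 0.8, 0, 0, 0], [0, 0, 0.05, 0.78, 0, 0, 0], [0, 0, 0, 0, 0, 0, 0]])

```text
clock: 51.48
position: [0.4405, 0.1924, 0.2359]
eef_rot: [2.139, 0.164, -2.144]
ft_force: [0.6, 1.0, 0.8]
gripper_width: 0.0002
```

play_rows(plan=[[0, 1, 0, 0, 0, 0, 0], [0, 1, 0, 0, 0, 0, 0], [0, 1, 0, 0, 0, 0, 0], [0, 1, 0, 0, 0, 0, 0], [0, 1, 0, 0, 0, 0, 0], [0, 1, 0, 0, 0, 0, 0], [0, 0.6, 0, 0, 0, 0, 0], [0, 0, 0, 0, 0, 0, 0]])

```text
clock: 52.15
position: [0.4423, 0.1923, 0.0684]
eef_rot: [2.136, 0.161, -2.145]
ft_force: [-0.5, -0.5, -0.3]
gripper_width: 0.0002
```

play_rows(plan=[[0, 0, 0, 0, 0, 0, 0], [0, 0, 0, 0, 0, 0, 0], [0, 0, 0, 0, 0, 0, 0], [0, 0, 0, 0, 0, 0, 0], [0, 0, 0, 0, 0, 0, 0], [0, 0, 0, 0, 0, 0, 0], [0, 0, 0, 0, 0, 0, 0], [0, 0, 0, 0, 0, 0, 0]])

```text
clock: 52.82
position: [0.4435, 0.1933, 0.0715]
eef_rot: [2.142, 0.164, -2.142]
ft_force: [0.2, 0.5, -1.2]
gripper_width: -0.0004
```

```bash
python3 - <<'E'
from h import *
togo(.443,.193,.05,-80.75);c,E=look('side',{'green':.048},40);save(c,'sd12.png',(150,130,290,235),5)
E
```

```text
t 52.82 p [0.4435 0.1933 0.0715] yaw -81.24 tilt [ 0.  0. -1.] w -0.0004 f [ 0.2  0.5 -1.2]
 togo units now-axes [0.86 0.01 0.02]  after-turn axes [0.86 0.01 0.02] ax -0.08
side green 97 [90.  8.] @z [0.4246 3.2402] @.054 [0.4226 3.2044]
side green 322 [110.  46.] @z [0.4185 1.9128] @.054 [0.4166 1.889 ]
side green 62 [79. 46.] @z [0.2406 1.9831] @.054 [0.2403 1.9587]
side green 50 [198. 190.] @z [0.4429 0.1949] @.054 [0.4408 0.1867]
```

View pics/sd12.png

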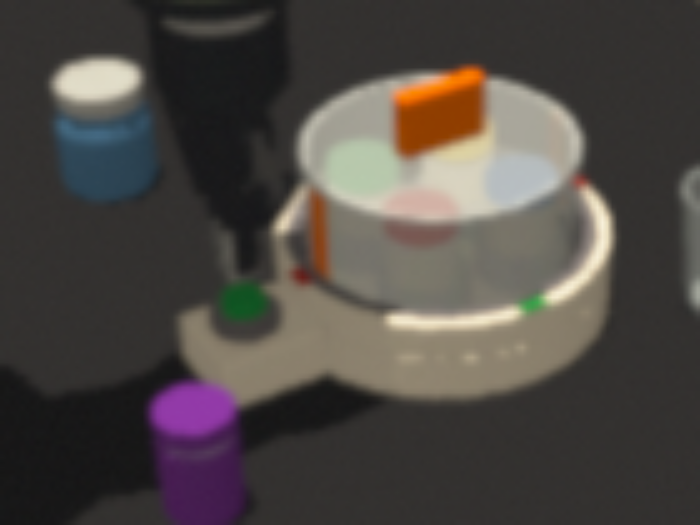

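The fingers are right above the button (crop 242,300). The cover is locked, with its stripe at the red mark (302,275). I'll press in small steps.

play_rows(plan=[[0, 0.15, 0, 0, 0, 0, 0], [0, 0.15, 0, 0, 0, 0, 0], [0, 0.15, 0, 0, 0, 0, 0], [0, 0.15, 0, 0, 0, 0, 0], [0, 0.15, 0, 0, 0, 0, 0], [0, 0, 0, 0, 0, 0, 0], [0, 0, 0, 0, 0, 0, 0], [0, 0, 0, 0, 0, 0, 0]])

```text
clock: 53.53
position: [0.4434, 0.1932, 0.0526]
eef_rot: [2.142, 0.164, -2.142]
ft_force: [-0.9, -0.2, 4.3]
gripper_width: -0.0
```

play_rows(plan=[[0, 0.04, 0, 0, 0, 0, 0], [0, 0.04, 0, 0, 0, 0, 0], [0, 0.04, 0, 0, 0, 0, 0], [0, 0.04, 0, 0, 0, 0, 0], [0, 0, 0, 0, 0, 0, 0], [0, 0, 0, 0, 0, 0, 0], [0, 0, 0, 0, 0, 0, 0], [0, 0, 0, 0, 0, 0, 0]])

```text
clock: 54.2
position: [0.4436, 0.1933, 0.0502]
eef_rot: [2.143, 0.165, -2.142]
ft_force: [-12.8, -4.7, 55.7]
gripper_width: -0.0002
```

play_rows(plan=[[0, -0.3, 0, 0, 0, 0, 0], [0, -0.7, 0, 0, 0, 0, 0], [0, -1, 0, 0, 0, 0, 0], [0, -1, 0, 0, 0, 0, 0], [0, -1, 0, 0, 0, 0, 0], [0, -1, 0, 0, 0, 0, 0], [0, -1, 0, 0, 0, 0, 0], [0, -1, 0, 0, 0, 0, 0]])

```text
clock: 54.87
position: [0.4433, 0.1931, 0.2248]
eef_rot: [2.142, 0.164, -2.142]
ft_force: [0.6, -0.0, -0.6]
gripper_width: -0.0001
```

play_rows(plan=[[0, 0, 0, 0, 0, 0, 0], [0, 0, 0, 0, 0, 0, 0], [0, 0, 0, 0, 0, 0, 0], [0, 0, 0, 0, 0, 0, 0], [0, 0, 0, 0, 0, 0, 0], [0, 0, 0, 0, 0, 0, 0], [0, 0, 0, 0, 0, 0, 0], [0, 0, 0, 0, 0, 0, 0]])

```text
clock: 55.53
position: [0.4434, 0.1931, 0.2233]
eef_rot: [2.141, 0.164, -2.142]
ft_force: [-0.1, 0.8, 0.2]
gripper_width: -0.0003
```

```bash
python3 - <<'E'
from h import *
togo(.443,.193,.05,-80.75);c=read_camera('side');save(c,'sd13.png',(110,100,410,325),2.6)
E
```

```text
t 55.53 p [0.4434 0.1931 0.2233] yaw -81.25 tilt [-0. -0. -1.] w -0.0003 f [-0.1  0.8  0.2]
 togo units now-axes [6.93 0.   0.01]  after-turn axes [6.93 0.   0.02] ax -0.08
```

View pics/sd13.png

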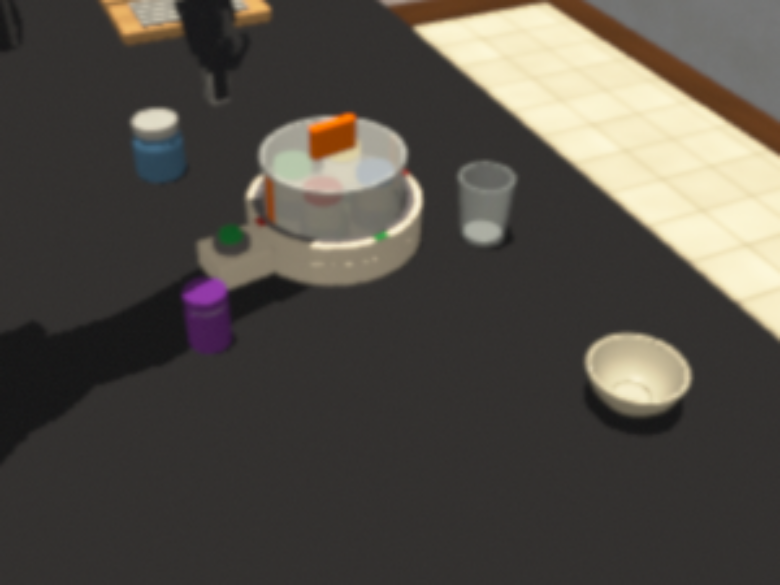

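```bash
python3 -c "
from station import *
print(sign_off())"
```

```text
the job is handed in; nothing more can be done
None
```

The job is done and handed in at about 55 s of the 200 s allowed. Nothing was knocked over.

- **Jars:** red, blue, yellow and green all stand upright in wells, each within about 2 mm of its well centre in the wrist view. I left the purple look-alike alone.
- **Cover:** it was knocked about 3 cm during the run, so I found it again before gripping it. I put the lugs in the green gaps, pushed down about 8 mm and turned 90° clockwise to the stop, where the torque rose to 0.3 N m. It then came up to about 43 mm. A test pull met 22 N with almost no movement, so it is locked.
- **Start button:** I pressed it only after the cover was locked and then let it go. It went to its end: 4 N partway, then 56 N at the bottom. It takes 5 N to press, so that was harder than needed. It was the closed fingertips that pressed, and it stayed under the 120 N wrist limit. The 40 N limit covers the arm and gripper body, and I have taken it not to cover the fingers.
- **Last checks:** the final side picture shows the cover's lug stripe at the red mark. The tumbler, bowl and sugar pot look undisturbed, and the arm is clear of everything. No check failed or disagreed.

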